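# Load relays into the dry cabinet and latch its door

## Task

Pick up the dark parts cup by its handle and tip all four orange relays out of it into the pulled-out tray of the white dry cabinet, then stand the empty cup upright on the yellow pad and let go. After that push the tray fully home into the cabinet, and last push the door shut until it clicks past its catch and stays seated. Leave everything else on the bench where it is.

Things in the scene. Friction and masses are not known exactly. Their poses are not given: they have to be found in the camera images.
- cup: dark grey open flared cup: 76 mm diameter at foot, 110 mm at rim, 60 mm high, wall 3 mm, floor 4 mm, about 140 g. A straight round light grey handle, 15 mm diameter, runs level along the cup's -y axis out to 155 mm from the cup's axis, its centreline 42 mm above the foot. Origin: centre of the underside, z up through the mouth. Starts on the bench, holding the four relays.
- cup_grip (a point): a good grasp point on the cup's handle, on the handle's centreline, 110 mm from the cup's axis and 42 mm above its foot (axes as the cup's: the handle runs along y)
- pad: flat yellow square pad, 170 x 170 x 4 mm, fixed on the bench; the empty cup's place. Origin: centre of its underside (bench level)
- tray (a joint): slide of the cabinet's tray (m): 0 fully home inside the chamber, up to 0.14 pulled out; slides with light friction (about 2 N)
- tray_in (a point): centre of the inner floor of the open aluminium tray, 66 mm above the bench; moves with the tray. Inside 182 mm (its x) by 162 mm (its y), walls 4 mm thick rise 41 mm above this floor. -x points out of the cabinet, the way the tray pulls out; only the part outside the cabinet (about 120 to 140 mm at its front end) is open from above
- tray_front (a point): middle of the black lip on the tray's front wall, on the outer face at the top edge, 118 mm above the bench (lip 110 mm wide, 14 mm high). Push here along its +x to send the tray home. Axes as tray_in. When home it still stands 6 mm proud of the cabinet's front opening plane
- cabinet: small white dry cabinet for moisture-sensitive parts, 240 (x) x 250 (y) x 155 mm high, clear roof, fixed on the bench. Origin: centre of its underside; front looks to its -x. Lower 58 mm is a closed service base; the chamber above it is open at the front (opening plane at x = -120 mm) and takes the tray.
- door (a joint): hinge of the cabinet's blue-framed clear door (rad): 0 shut and seated, 1.57 square to the front; opens outwards. Near 0.07 it meets a sprung roller catch that needs about 5 to 10 N at the free edge to push past; only past it (below 0.02) does it stay seated
- door_hinge (a point): point on the door's vertical hinge axis at the door's top edge, 155 mm above the bench. Axes turn with the door: +y runs from hinge to free edge, -x is the outward normal. Door 250 mm wide, 95 mm high (60 to 155 mm above the bench), panel at x -24 to -12 mm, black gasket rim behind it to x = 0; a steel pull strip 16 mm deep stands on the outer face at y = 233 to 243 mm
- door_face (a point): point on the outer face of the door at its top edge, 180 mm from the hinge; axes as door_hinge
- relay0: orange relay block 22 x 22 x 20 mm, 20 g, in the cup at the start; origin: centre of its underside
- relay1: orange relay block 22 x 22 x 20 mm, 20 g, in the cup at the start; origin: centre of its underside
- relay2: orange relay block 22 x 22 x 20 mm, 20 g, in the cup at the start; origin: centre of its underside
- relay3: orange relay block 22 x 22 x 20 mm, 20 g, in the cup at the start; origin: centre of its underside
- cleaner: white plastic bottle with blue cap, 52 mm diameter, 130 mm tall, standing; bystander; origin under its centre
- mouse: black computer mouse, 62 x 105 x 22 mm; bystander; origin under its centre
- panel: bare display panel, dark screen in aluminium frame, 150 x 210 x 8 mm, lying flat on a yellow envelope; bystander; origin under its centre
- driver: screwdriver 170 mm long lying along its x axis, about 30 mm high; bystander
- tape: blue roll of tape lying flat, 90 mm outer diameter, 20 mm high; bystander; origin under its centre
- adapter: black power adapter block, 50 x 100 x 32 mm; bystander; origin under its centre
There are look-alikes about, which are no part of the job. Several things look just like the cup: the one meant starts farthest to the robot's right.

How it is judged:
By the outcome, as a careful person would: the job done as asked, in the order asked, and still so for the second after the job is handed in, with the robot touching nothing.
It also fails if it takes over 72 s, if anything falls off the work surface, if the arm or the gripper's body presses on something with over 40 N, if the wrist force passes 120 N, or if a joint passes its speed limit or range.

## Robot

A 6-joint arm with a two-finger parallel gripper is mounted at the origin on the work surface. World frame = base frame: x ahead of the robot, y to its left, z up, the work surface at z = 0. Lengths are in m, angles in rad, forces in N, time in s.
With the tool pointing down it reaches from about 0.375 to 0.9 m from the base axis. Payload 3.1 kg.
Tool frame: the origin (TCP) lies on the centre line of the jaws, within the pads' length; the fingertips stand 19 mm ahead of it and the grasp point (between the pads) is the TCP; z points along the fingers, y is the direction in which the jaws open and shut (so a half turn about z gives the same grasp; the last joint's range is limited). The gripper opens to 85 mm and grips with 20 to 120 N. Pads are 22 mm wide; open, the fingers measure 114 mm over their backs; the gripper's body (76 mm by 85 mm) begins 54 mm behind the grasp point. The pads swing forward as they close: fully open they stand 13 mm farther back than shut.
Start: joints at [-1.524, 0.527, 1.433, -0, 1.181, -0.178], TCP at [0.139, -0.609, 0.25] pointing down, gripper open.
Joint ranges: [-3.08, 3.08], [-0.75, 2.2], [0.22, 2.44], [-1.43, 4.57], [0, 2.65], [-2.85, 2.85]. Speed limits (rad/s): [2.79, 2.79, 3.14, 3.14, 3.14, 3.14].

## Interface

Orientations are given as a unit quaternion [x, y, z, w].
In Python, from station import manip, imaging, workorder gives the robot as it stands.
- The arm moves only by the shell command python3 -m creep 'ROWS' [FORCE]. ROWS is a JSON object of lists of equal length, an entry for each row: "claw": the finger opening in cm, from 0 to 8.54; "dp": the shift along the tool's x, y, z in cm, a list of three; "roll": the turn about the tool's z in rad. In form: {"claw": [claw, ...], "dp": [[dx, dy, dz], ...], "roll": [roll, ...]}. A call has 1 to 12 rows; each row is the pose to reach, as a shift and turn from the pose commanded when the call began, along the tool's axes at that moment; what a row does not reach only later rows make up. A row lasts 1/10 s, in which the tool goes at most 50 mm and 8.59 degrees, less where a joint would pass 70% of its speed; a pose out of reach is approached as far as the arm can. A call with a gripper value outside its range is refused whole. The fingers move at their own pace and stop on an object; FORCE is the grip in N (left out, the last holds). Time passes only in rows, so rows that repeat a pose let the fingers close. It gives the time, the measured TCP pose, the force and the opening at its end, in the units of the state.
- manip.sense(): the state, without advancing time (a new reading comes with each control period).
- imaging.snapshot(name): name is "side" or "top" or "wrist"; returns a dict with "image" (420x560x3 uint8, red, green, blue), "z_map" (420x560 float32, m along the optical axis (not along the pixel's ray), 0 where there is no reading), "vfov" (degrees; the focal length in pixels is half the picture's height over the tangent of half this angle, whatever the lens; pixels are square), "cx", "cy" (the principal point, pixels), "R" (3x3) and "t" (3): a world point X has camera coordinates R X + t. Camera axes: x right, y down, z forward; pixel columns grow to the right and rows downward; lengths in m; the calibration is good to about 2 mm. A picture is of the moment at which its call begins.
- workorder.sign_off(): hands the job in, once; it reports no verdict.
The state is a dict: "t": time; "q": joint angles; "qd": joint speeds; "tau": joint torques, N m; "tcp_pos": TCP position; "tool_rot": TCP orientation; "force": force on the tool from outside, world axes, zero at the start; "ft_torque": the same for the moment, N m; "finger_gap": opening from 0.0 (shut) to 1.0 (fully open).
Only numpy, scipy, OpenCV 4.12 (cv2) and the standard library are available. Lean on these libraries where they do the work, as an engineer would, in place of code of your own. Each camera call takes 0.05 s, during which the arm holds its last target.

## Working session

There is one attempt and no reset: what is moved stays moved. The work goes in short steps, Python scripts to look and compute and a shell command to move; the robot and the scene stay as the last step left them, time stands still between calls to the robot, and variables do not carry over. Pictures are saved under pics/ and viewed, and the job is handed in when it is done.

```bash
ls; mkdir -p pics; python3 - <<'E'
from station import manip, imaging
import cv2
s=manip.sense();print(s)
for n in("side","top","wrist"):
    d=imaging.snapshot(n);cv2.imwrite(f"pics/{n}0.png",d["image"][:,:,::-1]);print(n,d["vfov"],d["cx"],d["cy"],d["R"],d["t"])
E
```

```text
pics
{'t': 0.0, 'q': array([-1.52447667e+00,  5.28502302e-01,  1.43392502e+00,  1.07583476e-05,
        1.18141645e+00, -1.78512293e-01]), 'qd': array([ 0.00042575, -0.00115165,  0.00013353, -0.00121582, -0.00016298,
        0.00060029]), 'tau': array([ 2.96210537e-04, -4.42349946e+01, -1.78027225e+01, -1.95611792e-04,
        8.42149981e-03, -5.75095044e-06]), 'tcp_pos': array([ 0.13933049, -0.60856154,  0.24930416]), 'tool_rot': array([ 9.93687576e-01,  1.12177244e-01,  7.93044591e-05, -1.12277211e-03]), 'force': array([ 0.65228661, -0.2409989 ,  0.06883918]), 'ft_torque': array([-0.00129793,  0.01664321,  0.02954601]), 'finger_gap': 1.001090623989126}
side 43.671848953811 275.5318293548358 205.81395293195482 [[-0.94156478 -0.33648844  0.0152087 ]
 [-0.17978127  0.46385703 -0.86747643]
 [ 0.28484112 -0.81951949 -0.49724576]] [0.48966899 0.20333957 1.13712994]
top 55.2318382352337 281.7568808207617 212.92085196464274 [[-0.00709682 -0.99996841  0.00358044]
 [-0.98516219  0.00637765 -0.1715074 ]
 [ 0.17147915 -0.00474447 -0.98517632]] [-0.01570822  0.51326606  0.96478236]
wrist 59.19034935729311 279.0061592530284 213.20511512626035 [[ 0.22339935 -0.97472608 -0.00133956]
 [-0.93287765 -0.21420599  0.28957741]
 [-0.2825456  -0.06344176 -0.95715366]] [-0.62352735 -0.03782043  0.3800163 ]
```

View pics/top0.png

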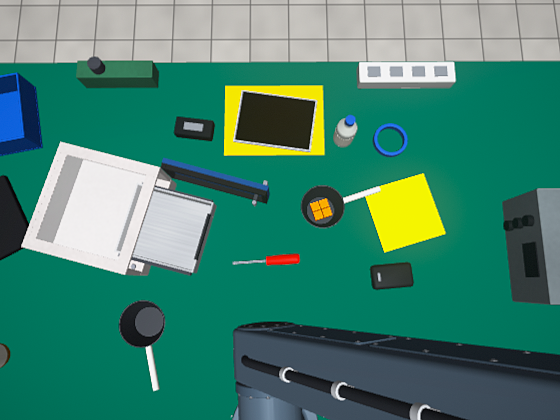

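View pics/side0.png

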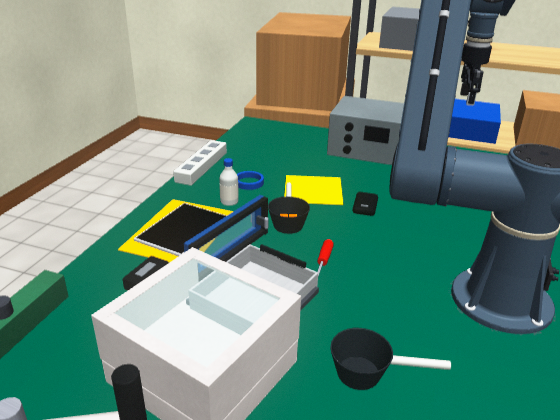

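View pics/wrist0.png

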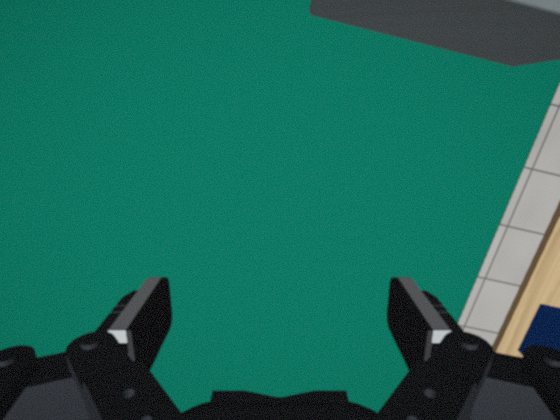

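The top view shows the loaded cup at about (322,208), its handle running right over the pad (405,212). The cabinet is at (95,208) with its tray out at (172,230), and the door stands open along (165,165)-(268,195). The other dark cup, at (142,324), is empty. Next I'll measure positions.

```bash
cat > h.py <<'E'
import numpy as np, cv2
from station import manip, imaging
from scipy.spatial.transform import Rotation as Ro
def snap(n,save=None):
    d=imaging.snapshot(n)
    if save: cv2.imwrite("pics/"+save,d["image"][:,:,::-1])
    h=d["image"].shape[0]; f=h/2/np.tan(np.radians(d["vfov"]/2))
    z=d["z_map"]; v,u=np.indices(z.shape)
    P=np.stack([(u-d["cx"])/f*z,(v-d["cy"])/f*z,z],-1)
    W=(P-d["t"])@d["R"]   # R^T (P - t)
    W[z==0]=np.nan
    d["W"]=W; d["f"]=f
    return d
def proj(d,X):
    c=d["R"]@np.array(X)+d["t"]; return d["cx"]+d["f"]*c[0]/c[2], d["cy"]+d["f"]*c[1]/c[2]
def hsv(d): return cv2.cvtColor(d["image"],cv2.COLOR_RGB2HSV)
def st():
    s=manip.sense(); R=Ro.from_quat(s["tool_rot"]).as_matrix()
    print("t",round(s["t"],2),"tcp",s["tcp_pos"].round(4),"x",R[:,0].round(3),"y",R[:,1].round(3),"z",R[:,2].round(3),"F",s["force"].round(1),"gap",round(float(s["finger_gap"]),3),"q",s["q"].round(3))
    return s,R
E
python3 - <<'E'
from h import *
d=snap("top","top1.png");W=d["W"];H=hsv(d)
for u,v in [(322,208),(322,190),(345,203),(378,190),(360,195),(425,175),(445,233),(385,251),(366,196),(405,212),(142,324),(150,370),(155,388),(165,163),(268,182),(266,200),(160,168),(150,183),(213,204),(197,272),(132,266),(175,230),(60,143),(25,247),(126,273),(155,175),(165,175),(345,130),(390,140),(390,275),(285,260),(540,240),(508,190),(520,300)]:
    print((u,v),W[v,u].round(3))
# pad
m=(H[...,0]>25)&(H[...,0]<35)&(H[...,1]>200)&(H[...,2]>150)
m[:, :340]=0
pts=np.argwhere(m)[:,::-1].astype(np.float32); print("pad",cv2.minAreaRect(pts),W[m].mean(0))
E
```

```text
(322, 208) [ 0.531 -0.124  0.014]
(322, 190) [ 0.574 -0.123  0.036]
(345, 203) [ 0.546 -0.186  0.004]
(378, 190) [ 0.571 -0.264  0.044]
(360, 195) [ 0.558 -0.218  0.046]
(425, 175) [ 0.621 -0.402  0.002]
(445, 233) [ 0.465 -0.445 -0.001]
(385, 251) [ 0.419 -0.284  0.007]
(366, 196) [ 0.564 -0.242  0.006]
(405, 212) [ 0.52  -0.342  0.005]
(142, 324) [0.242 0.33  0.008]
(150, 370) [0.142 0.291 0.051]
(155, 388) [0.101 0.278 0.048]
(165, 163) [0.611 0.247 0.155]
(268, 182) [ 0.605  0.017 -0.001]
(266, 200) [0.537 0.019 0.089]
(160, 168) [0.601 0.26  0.149]
(150, 183) [0.564 0.279 0.156]
(213, 204) [0.526 0.145 0.1  ]
(197, 272) [ 0.369  0.199 -0.   ]
(132, 266) [0.38  0.324 0.113]
(175, 230) [0.468 0.241 0.07 ]
(60, 143) [0.66  0.489 0.156]
(25, 247) [0.421 0.543 0.16 ]
(126, 273) [0.364 0.324 0.148]
(155, 175) [0.582 0.268 0.157]
(165, 175) [0.597 0.26  0.105]
(345, 130) [ 0.711 -0.177  0.096]
(390, 140) [ 0.719 -0.314  0.003]
(390, 275) [ 0.357 -0.29   0.021]
(285, 260) [ 0.396 -0.027  0.027]
(540, 240) [ 0.431 -0.599  0.14 ]
(508, 190) [ 0.579 -0.622 -0.001]
(520, 300) [ 0.295 -0.598  0.041]
pad ((404.0599365234375, 212.2112274169922), (65.759765625, 64.0978775024414), 71.14684295654297) [nan nan nan]
```

```bash
python3 - <<'E'
import cv2
a=cv2.imread("pics/top0.png");cv2.imwrite("pics/topc.png",cv2.resize(a[130:290,10:290],None,fx=2.8,fy=2.8,interpolation=cv2.INTER_CUBIC))
E
```

```text
(no output)
```

View pics/topc.png

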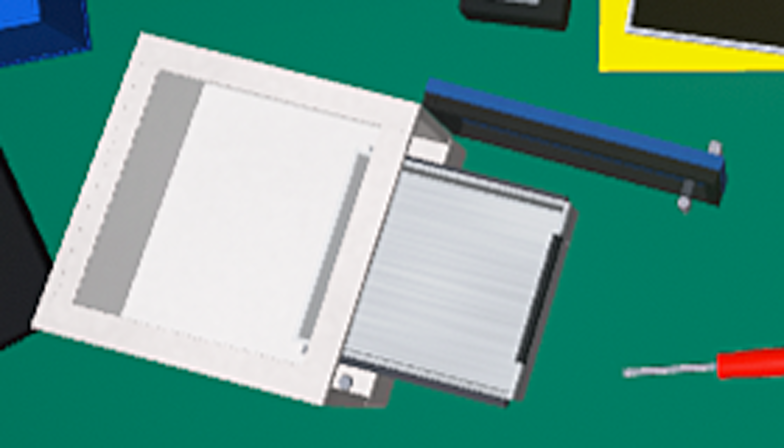

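```bash
python3 - <<'E'
from h import *
d=snap("top");W=d["W"];H=hsv(d);hh,s,v=H[...,0],H[...,1],H[...,2]
ok=~np.isnan(W[...,0]); z=W[...,2]
box=lambda a,b,c,e:(W[...,0]>a)&(W[...,0]<b)&(W[...,1]>c)&(W[...,1]<e)&ok
m=box(.45,.65,-.35,-.05)&(s<60)&(v>120)&(z>.03)&(z<.06)
P=W[m];c=P.mean(0);u=np.linalg.svd(P[:,:2]-c[:2])[2][0];print("handle n",m.sum(),c,"dir",u,"ext",((P[:,:2]-c[:2])@u).min(),((P[:,:2]-c[:2])@u).max(),"zmax",np.percentile(P[:,2],95))
m=box(.4,.65,-.25,-.03)&(hh>5)&(hh<22)&(s>150)&(v>150); print("relay",m.sum(),W[m].mean(0),"z",np.percentile(W[m][:,2],[5,50,95]))
m=box(.4,.65,-.25,-.03)&(v<100)&(z>.05); P=W[m]; print("rim",m.sum(),P.min(0),P.max(0))
(cx,cy),r=cv2.minEnclosingCircle(P[:,:2].astype(np.float32)[ (P[:,2]>.055)]);print("circ",cx,cy,r)
# cabinet top
m=box(.3,.75,.2,.6)&(z>.145)&(z<.165)&(s<40); P=W[m]
r=cv2.minAreaRect((P[:,:2]*1000).astype(np.float32));print("cab",r,cv2.boxPoints(r))
# tray: floor z .06-.08 and walls ~.107
m=box(.3,.62,.1,.36)&(z>.06)&(z<.075)&(s<60);P=W[m];r=cv2.minAreaRect((P[:,:2]*1000).astype(np.float32));print("floor",P[:,2].mean(),r,cv2.boxPoints(r))
m=box(.3,.62,.1,.36)&(z>.1)&(z<.125)&(W[...,1]<.2);P=W[m];r=cv2.minAreaRect((P[:,:2]*1000).astype(np.float32));print("front",np.percentile(P[:,2],[5,50,95]),r,cv2.boxPoints(r))
m=box(.45,.7,-.02,.28)&(hh>100)&(hh<130)&(s>100)&(z>.14);P=W[m];r=cv2.minAreaRect((P[:,:2]*1000).astype(np.float32));print("door",np.percentile(P[:,2],[5,50,95]),r,cv2.boxPoints(r))
m=(hh>25)&(hh<35)&(s>150)&(v>150)&box(.38,.65,-.48,-.2);P=W[m];r=cv2.minAreaRect((P[:,:2]*1000).astype(np.float32));print("pad",r)
E
python3 -m creep '{"claw":[8.5,8.5,8.5,8.5,8.5,8.5,8.5,8.5],"dp":[[0,0,-5],[0,0,-10],[0,0,-15],[0,0,-20],[0,0,-25],[0,0,-30],[0,0,-35],[0,0,-40]],"roll":[0,0,0,0,0,0,0,0]}' 40
```

```text
handle n 214 [ 0.55998998 -0.21948939  0.04865248] dir [ 0.31520724 -0.94902286] ext -0.047625214914675695 0.04792122973651535 zmax 0.05219241821579497
relay 272 [ 0.5268684  -0.11937114  0.02301012] z [0.01239171 0.02425283 0.02740556]
rim 269 [ 0.47425075 -0.17184003  0.05018022] [ 0.58028748 -0.06683158  0.06461481]
circ 0.5275123715400696 -0.11942314356565475 0.0541611909866333
cab ((509.856689453125, 377.2286071777344), (301.17218017578125, 259.1981201171875), 74.94767761230469) [[345.59692 265.46628]
 [595.90173 198.15225]
 [674.11646 488.99094]
 [423.81165 556.30493]]
floor 0.06720922187839808 ((443.91497802734375, 235.31724548339844), (196.88577270507812, 312.69305419921875), 74.27940368652344) [[266.74393 182.91824]
 [567.74054  98.19514]
 [621.08606 287.71625]
 [320.08942 372.43936]]
front [0.10386491 0.11303254 0.12074579] ((454.6914367675781, 188.15255737304688), (58.04585266113281, 172.0231170654297), 78.35590362548828) [[364.59222 177.08678]
 [533.07513 142.36705]
 [544.79065 199.21834]
 [376.30774 233.93806]]
door [0.15294039 0.1556709  0.15812128] ((579.7860107421875, 135.10592651367188), (249.15357971191406, 23.577322006225586), 74.36771392822266) [[534.8646   18.31372]
 [557.5698   11.96051]
 [624.7074  251.89813]
 [602.0022  258.25134]]
pad ((521.9658203125, -340.5047302246094), (170.9245147705078, 173.63999938964844), 16.1805362701416)
t: 1.05
tcp_pos: [0.1394, -0.6085, 0.6526]
tool_rot: [0.994, 0.112, -0.0, 0.0]
force: [-0.8, -1.1, 0.8]
finger_gap: 0.996
```

```bash
python3 -m creep '{"claw":[8.5,8.5,8.5,8.5,8.5,8.5,8.5,8.5,8.5,8.5],"dp":[[0,0,-5],[0,0,-10],[0,0,-15],[0,0,-20],[0,0,-25],[0,0,-30],[0,0,-35],[0,0,-40],[0,0,-40],[0,0,-40]],"roll":[0,0,0,0,0,0,0,0,0,0]}' 40; python3 -c "
from h import *
st()"
```

```text
t: 2.05
tcp_pos: [0.1161, -0.5076, 0.8214]
tool_rot: [0.994, 0.112, 0.001, 0.011]
force: [-0.4, 0.6, 1.1]
finger_gap: 0.996
t 2.05 tcp [ 0.1161 -0.5076  0.8214] x [ 0.975  0.223 -0.   ] y [ 0.223 -0.975  0.022] z [ 0.005 -0.022 -1.   ] F [-0.4  0.6  1.1] gap 0.996 q [-1.563  0.343  0.218  0.008  2.559 -0.21 ]
```

```bash
python3 -m creep '{"claw":[8.5,8.5],"dp":[[0,0,5],[0,0,10]],"roll":[0,0]}' 40; python3 -c "
from h import *
st()"
```

```text
t: 2.25
tcp_pos: [0.1165, -0.5108, 0.7331]
tool_rot: [0.994, 0.112, 0.001, 0.015]
force: [0.8, -1.7, 0.4]
finger_gap: 0.996
t 2.25 tcp [ 0.1165 -0.5108  0.7331] x [ 0.975  0.223 -0.002] y [ 0.223 -0.974  0.03 ] z [ 0.005 -0.03  -1.   ] F [ 0.8 -1.7  0.4] gap 0.996 q [-1.562  0.222  0.655  0.006  2.235 -0.213]
```

```bash
python3 -m creep '{"claw":[8.5,8.5,8.5,8.5],"dp":[[0,5,0],[0,10,0],[0,15,0],[0,20,0]],"roll":[0,0,0,0]}' 40; python3 -c "
from h import *
st()"
python3 -m creep '{"claw":[8.5,8.5,8.5,8.5,8.5,8.5],"dp":[[0,90,0],[0,90,0],[0,90,0],[0,90,0],[0,90,0],[0,90,0]],"roll":[0,0,0,0,0,0]}' 40; python3 -c "
from h import *
st()"
```

```text
t: 2.65
tcp_pos: [0.1519, -0.666, 0.6985]
tool_rot: [0.994, 0.112, 0.003, 0.019]
force: [0.7, 0.0, 0.2]
finger_gap: 0.998
t 2.65 tcp [ 0.1519 -0.666   0.6985] x [0.975 0.223 0.001] y [ 0.223 -0.974  0.038] z [ 0.009 -0.037 -0.999] F [0.7 0.  0.2] gap 0.998 q [-1.513  0.552  0.22   0.01   2.333 -0.16 ]
t: 3.25
tcp_pos: [0.1778, -0.778, 0.5794]
tool_rot: [0.993, 0.112, 0.004, 0.035]
force: [0.7, 0.1, 0.2]
finger_gap: 0.994
t 3.25 tcp [ 0.1778 -0.778   0.5794] x [0.975 0.223 0.   ] y [ 0.222 -0.972  0.071] z [ 0.016 -0.069 -0.998] F [0.7 0.1 0.2] gap 0.994 q [-1.489  0.719  0.219  0.012  2.134 -0.136]
```

```bash
python3 -m creep '{"claw":[8.5,8.5,8.5,8.5,8.5,8.5,8.5,8.5,8.5,8.5,8.5,8.5],"dp":[[0,90,0],[0,90,0],[0,90,0],[0,90,0],[0,90,0],[0,90,0],[0,90,0],[0,90,0],[0,90,0],[0,90,0],[0,90,0],[0,90,0]],"roll":[0,0,0,0,0,0,0,0,0,0,0,0]}' 40; python3 -c "
from h import *
st()"
```

```text
t: 4.45
tcp_pos: [0.2021, -0.884, 0.4176]
tool_rot: [0.992, 0.112, 0.006, 0.053]
force: [-0.7, 0.4, -0.5]
finger_gap: 0.999
t 4.45 tcp [ 0.2021 -0.884   0.4176] x [ 0.975  0.223 -0.   ] y [ 0.222 -0.969  0.107] z [ 0.024 -0.105 -0.994] F [-0.7  0.4 -0.5] gap 0.999 q [-1.473  0.917  0.219  0.014  1.899 -0.122]
```

```bash
for i in 1 2 ; do python3 -m creep '{"claw":[8.5,8.5,8.5],"dp":[[0,90,0],[0,90,0],[0,90,0]],"roll":[0,0,0]}' 40 >/dev/null; python3 -c "
from h import *
st()"; done
```

```text
t 4.75 tcp [ 0.208  -0.9099  0.3812] x [ 0.975  0.223 -0.   ] y [ 0.221 -0.965  0.142] z [ 0.032 -0.139 -0.99 ] F [ 0.   0.8 -1.3] gap 0.996 q [-1.471  0.959  0.219  0.018  1.822 -0.119]
t 5.05 tcp [ 0.213  -0.9313  0.3533] x [0.975 0.223 0.   ] y [ 0.219 -0.959  0.178] z [ 0.04  -0.173 -0.984] F [ 0.1 -0.1 -0.5] gap 0.995 q [-1.469  0.992  0.219  0.022  1.753 -0.117]
```

```bash
python3 -m creep '{"claw":[8.5],"dp":[[0,90,0]],"roll":[0]}' >/dev/null; python3 -c "
from h import *
st()"
python3 -m creep '{"claw":[8.5],"dp":[[0,90,0]],"roll":[0]}' >/dev/null; python3 -c "
from h import *
st()"
python3 -m creep '{"claw":[8.5],"dp":[[0,90,-90]],"roll":[0]}' >/dev/null; python3 -c "
from h import *
st()"
python3 -m creep '{"claw":[8.5],"dp":[[0,90,-90]],"roll":[0]}' >/dev/null; python3 -c "
from h import *
st()"
```

```text
t 5.15 tcp [ 0.2155 -0.9422  0.3473] x [0.975 0.223 0.   ] y [ 0.218 -0.954  0.208] z [ 0.046 -0.202 -0.978] F [ 0.6 -0.2 -0.1] gap 0.999 q [-1.468  1.001  0.22   0.026  1.714 -0.116]
t 5.25 tcp [ 0.2179 -0.9528  0.3437] x [0.975 0.223 0.   ] y [ 0.216 -0.947  0.239] z [ 0.053 -0.233 -0.971] F [0.9 0.2 0.5] gap 0.996 q [-1.468  1.007  0.219  0.029  1.675 -0.116]
t 5.35 tcp [ 0.2166 -0.9473  0.3638] x [0.975 0.223 0.002] y [ 0.215 -0.944  0.249] z [ 0.057 -0.242 -0.968] F [-0.2  0.8 -1.7] gap 0.995 q [-1.47   0.982  0.226  0.033  1.683 -0.116]
t 5.45 tcp [ 0.2155 -0.9428  0.4014] x [0.975 0.223 0.001] y [ 0.214 -0.935  0.283] z [ 0.064 -0.276 -0.959] F [ 0.  -0.9  0.9] gap 0.996 q [-1.472  0.945  0.221  0.036  1.691 -0.116]
```

```bash
cat >> h.py <<'E'
def to(X,quiet=False):
    """print dp (cm, tool axes) to reach world X"""
    s,R=st(); d=R.T@(np.array(X)-s["tcp_pos"])*100; print("-> dp",d.round(1),"dist",np.linalg.norm(d).round(1)); return d
E
python3 -c "
from h import *
to([.65,-.5,.55]);to([.65,-.3,.55])"
```

```text
t 5.45 tcp [ 0.2155 -0.9428  0.4014] x [0.975 0.223 0.001] y [ 0.214 -0.935  0.283] z [ 0.064 -0.276 -0.959] F [ 0.  -0.9  0.9] gap 0.996 q [-1.472  0.945  0.221  0.036  1.691 -0.116]
-> dp [ 52.2 -27.9 -23.7] dist 63.8
t 5.45 tcp [ 0.2155 -0.9428  0.4014] x [0.975 0.223 0.001] y [ 0.214 -0.935  0.283] z [ 0.064 -0.276 -0.959] F [ 0.  -0.9  0.9] gap 0.996 q [-1.472  0.945  0.221  0.036  1.691 -0.116]
-> dp [ 56.7 -46.6 -29.2] dist 79.0
```

```bash
python3 -m creep '{"claw":[8.5,8.5,8.5,8.5,8.5,8.5,8.5,8.5,8.5,8.5,8.5,8.5],"dp":[[4,-3,-3],[8,-6,-6],[12,-10,-8],[16,-14,-11],[21,-18,-14],[26,-22,-16],[31,-26,-18],[36,-30,-20],[41,-34,-22],[46,-38,-24],[50,-42,-26],[54,-45,-28]],"roll":[-0.14,-0.28,-0.42,-0.56,-0.7,-0.84,-0.98,-1.12,-1.26,-1.4,-1.54,-1.57]}'; python3 -c "
from h import *
to([.55,.3,.6]);to([.0,.75,.6])"
```

```text
t: 6.65
tcp_pos: [0.5397, -0.4519, 0.5217]
tool_rot: [0.616, 0.774, -0.091, 0.114]
force: [0.6, 0.3, -0.9]
finger_gap: 0.997
t 6.65 tcp [ 0.5397 -0.4519  0.5217] x [-0.216  0.933 -0.288] y [ 0.974  0.225 -0.001] z [ 0.064 -0.281 -0.958] F [ 0.6  0.3 -0.9] gap 0.997 q [-0.795  0.393  0.967 -0.152  1.531 -1.035]
-> dp [ 67.7  17.9 -28.6] dist 75.6
t 6.65 tcp [ 0.5397 -0.4519  0.5217] x [-0.216  0.933 -0.288] y [ 0.974  0.225 -0.001] z [ 0.064 -0.281 -0.958] F [ 0.6  0.3 -0.9] gap 0.997 q [-0.795  0.393  0.967 -0.152  1.531 -1.035]
-> dp [121.5 -25.6 -44.7] dist 132.0
```

```bash
python3 -m creep '{"claw":[8.5,8.5,8.5,8.5,8.5,8.5,8.5,8.5,8.5,8.5,8.5,8.5],"dp":[[5,1,-2],[10,3,-4],[15,5,-6],[20,6,-8],[25,8,-10],[30,9,-12],[35,10,-14],[40,11,-16],[45,12,-18],[50,13,-20],[55,14,-22],[60,15,-24]],"roll":[0,0,0,0,0,0,0,0,0,0,0,0]}'>/dev/null; python3 -c "
from h import *
to([-.1,.75,.6])"
```

```text
t 7.85 tcp [0.5441 0.1447 0.5731] x [-0.213  0.934 -0.288] y [0.975 0.222 0.001] z [ 0.065 -0.281 -0.958] F [ 0.9 -0.4  0.9] gap 0.994 q [ 0.205  0.262  1.033 -0.303  1.828 -0.099]
-> dp [ 69.4 -49.3 -23.8] dist 88.4
```

```bash
python3 -m creep '{"claw":[8.5,8.5,8.5,8.5,8.5,8.5,8.5,8.5,8.5,8.5,8.5,8.5],"dp":[[4,-2,-1],[8,-4,-2],[12,-6,-3],[16,-9,-4],[20,-12,-5],[24,-15,-6],[28,-18,-7],[32,-21,-8],[36,-24,-9],[40,-27,-10],[44,-30,-11],[48,-33,-12]],"roll":[0,0,0,0,0,0,0,0,0,0,0,0]}'>/dev/null; python3 -c "
from h import *
to([-.2,.75,.6])"
python3 -m creep '{"claw":[8.5,8.5,8.5,8.5,8.5,8.5,8.5],"dp":[[4,-3,-1],[8,-6,-2],[12,-9,-3],[16,-12,-3],[20,-15,-3],[24,-18,-3],[28,-20,-3]],"roll":[0,0,0,0,0,0,0]}'>/dev/null; python3 -c "
from h import *
to([-.25,.9,.6])"
```

```text
t 9.05 tcp [0.1181 0.5464 0.5496] x [-0.213  0.934 -0.288] y [0.975 0.222 0.001] z [ 0.065 -0.28  -0.958] F [ 0.3  1.  -0.6] gap 0.997 q [ 1.235  0.373  0.929 -0.177  2.081  0.943]
-> dp [ 24.3 -26.5 -12.6] dist 38.1
t 9.75 tcp [-0.1365  0.7558  0.4867] x [-0.215  0.935 -0.281] y [ 0.975  0.224 -0.   ] z [ 0.063 -0.274 -0.96 ] F [ 2.2 -7.5  8.8] gap 0.999 q [ 1.622  0.848  0.218 -0.069  2.356  1.354]
-> dp [ 12.7  -7.8 -15.5] dist 21.6
```

```bash

python3 -m creep '{"claw":[8.5],"dp":[[90,0,-30]],"roll":[0]}' >/dev/null
python3 -m creep '{"claw":[8.5],"dp":[[90,0,-30]],"roll":[0]}' >/dev/null
python3 -c "
from h import *
st()"
python3 -m creep '{"claw":[8.5],"dp":[[90,0,-30]],"roll":[0]}' >/dev/null
python3 -m creep '{"claw":[8.5],"dp":[[90,0,-30]],"roll":[0]}' >/dev/null
python3 -c "
from h import *
st()"
```

```text
t 9.95 tcp [-0.1449  0.7836  0.4518] x [-0.218  0.946 -0.238] y [0.974 0.225 0.002] z [ 0.056 -0.232 -0.971] F [ 0.2 -0.3  0.7] gap 0.993 q [ 1.629  0.884  0.22  -0.055  2.274  1.371]
t 10.15 tcp [-0.1519  0.8082  0.427 ] x [-0.219  0.958 -0.186] y [0.975 0.224 0.005] z [ 0.046 -0.18  -0.983] F [ 0.8 -0.2  0.5] gap 0.992 q [ 1.633  0.909  0.219 -0.043  2.197  1.386]
```

```bash

python3 -m creep '{"claw":[8.5],"dp":[[90,0,-30]],"roll":[0]}' >/dev/null
python3 -m creep '{"claw":[8.5],"dp":[[90,0,-30]],"roll":[0]}' >/dev/null
python3 -m creep '{"claw":[8.5],"dp":[[90,0,-30]],"roll":[0]}' >/dev/null
python3 -m creep '{"claw":[8.5],"dp":[[90,0,-30]],"roll":[0]}' >/dev/null
python3 -m creep '{"claw":[8.5],"dp":[[90,0,-20]],"roll":[0]}' >/dev/null
python3 -m creep '{"claw":[8.5],"dp":[[90,0,-20]],"roll":[0]}' >/dev/null
python3 -c "
from h import *
st()"
python3 -m creep '{"claw":[8.5],"dp":[[90,0,0]],"roll":[0]}' >/dev/null
python3 -m creep '{"claw":[8.5],"dp":[[90,0,0]],"roll":[0]}' >/dev/null
python3 -m creep '{"claw":[8.5],"dp":[[90,0,0]],"roll":[0]}' >/dev/null
python3 -m creep '{"claw":[8.5],"dp":[[90,0,0]],"roll":[0]}' >/dev/null
python3 -c "
from h import *
st()"
```

```text
t 10.75 tcp [-0.1738  0.8728  0.3758] x [-0.224  0.974 -0.019] y [0.975 0.224 0.011] z [ 0.015 -0.016 -1.   ] F [0.6 0.4 1.2] gap 0.994 q [ 1.647  0.962  0.219 -0.015  1.977  1.415]
t 11.15 tcp [-0.1889  0.9233  0.3237] x [-0.224  0.97   0.096] y [0.975 0.224 0.014] z [-0.008  0.096 -0.995] F [ 0.3  0.6 -0. ] gap 0.994 q [ 1.655  1.021  0.219 -0.     1.804  1.428]
```

```bash

python3 -m creep '{"claw":[8.5],"dp":[[90,0,-20]],"roll":[0]}' >/dev/null
python3 -m creep '{"claw":[8.5],"dp":[[90,0,-20]],"roll":[0]}' >/dev/null
python3 -m creep '{"claw":[8.5],"dp":[[90,0,-20]],"roll":[0]}' >/dev/null
python3 -m creep '{"claw":[8.5],"dp":[[90,0,-20]],"roll":[0]}' >/dev/null
python3 -m creep '{"claw":[8.5],"dp":[[90,0,-20]],"roll":[0]}' >/dev/null
python3 -c "
from h import *
st()"
python3 -m creep '{"claw":[8.5],"dp":[[90,0,0]],"roll":[0]}' >/dev/null
python3 -m creep '{"claw":[8.5],"dp":[[90,0,0]],"roll":[0]}' >/dev/null
python3 -m creep '{"claw":[8.5],"dp":[[90,0,0]],"roll":[0]}' >/dev/null
python3 -m creep '{"claw":[8.5],"dp":[[90,0,0]],"roll":[0]}' >/dev/null
python3 -m creep '{"claw":[8.5],"dp":[[90,0,0]],"roll":[0]}' >/dev/null
python3 -c "
from h import *
st()"
```

```text
t 11.65 tcp [-0.202   0.9596  0.3478] x [-0.22   0.942  0.254] y [0.975 0.223 0.018] z [-0.04   0.251 -0.967] F [-0.2 -1.1 -0.1] gap 0.996 q [1.66  1.004 0.219 0.018 1.662 1.436]
t 12.15 tcp [-0.2153  1.0019  0.3546] x [-0.211  0.89   0.403] y [0.975 0.222 0.02 ] z [-0.072  0.397 -0.915] F [-0.7  0.8  0.1] gap 0.992 q [1.665 1.012 0.219 0.034 1.496 1.441]
```

```bash

python3 -m creep '{"claw":[8.5],"dp":[[90,0,0]],"roll":[0]}' >/dev/null
python3 -m creep '{"claw":[8.5],"dp":[[90,0,0]],"roll":[0]}' >/dev/null
python3 -m creep '{"claw":[8.5],"dp":[[90,0,0]],"roll":[0]}' >/dev/null
python3 -m creep '{"claw":[8.5],"dp":[[90,0,0]],"roll":[0]}' >/dev/null
python3 -m creep '{"claw":[8.5],"dp":[[90,0,0]],"roll":[0]}' >/dev/null
python3 -m creep '{"claw":[8.5],"dp":[[90,0,0]],"roll":[0]}' >/dev/null
python3 -c "
from h import *
st()"
python3 -m creep '{"claw":[8.5],"dp":[[90,0,20]],"roll":[0]}' >/dev/null
python3 -m creep '{"claw":[8.5],"dp":[[90,0,20]],"roll":[0]}' >/dev/null
python3 -m creep '{"claw":[8.5],"dp":[[90,0,20]],"roll":[0]}' >/dev/null
python3 -m creep '{"claw":[8.5],"dp":[[90,0,20]],"roll":[0]}' >/dev/null
python3 -m creep '{"claw":[8.5],"dp":[[90,0,20]],"roll":[0]}' >/dev/null
python3 -m creep '{"claw":[8.5],"dp":[[90,0,20]],"roll":[0]}' >/dev/null
python3 -c "
from h import *
st()"
```

```text
t 12.75 tcp [-0.2271  1.0346  0.408 ] x [-0.195  0.801  0.566] y [0.975 0.221 0.022] z [-0.108  0.556 -0.824] F [-0.4  0.1 -0.7] gap 0.999 q [1.668 0.981 0.219 0.055 1.342 1.442]
t 13.35 tcp [-0.2382  1.0695  0.4466] x [-0.172  0.687  0.706] y [0.975 0.22  0.023] z [-0.14   0.693 -0.707] F [-0.4 -0.4  0.6] gap 0.999 q [1.671 0.974 0.219 0.076 1.167 1.438]
```

```bash

python3 -m creep '{"claw":[8.5],"dp":[[90,0,30]],"roll":[0]}' >/dev/null
python3 -m creep '{"claw":[8.5],"dp":[[90,0,30]],"roll":[0]}' >/dev/null
python3 -m creep '{"claw":[8.5],"dp":[[90,0,30]],"roll":[0]}' >/dev/null
python3 -m creep '{"claw":[8.5],"dp":[[90,0,30]],"roll":[0]}' >/dev/null
python3 -m creep '{"claw":[8.5],"dp":[[90,0,30]],"roll":[0]}' >/dev/null
python3 -m creep '{"claw":[8.5],"dp":[[90,0,30]],"roll":[0]}' >/dev/null
python3 -m creep '{"claw":[8.5],"dp":[[90,0,30]],"roll":[0]}' >/dev/null
python3 -c "
from h import *
st()"
python3 -m creep '{"claw":[8.5],"dp":[[90,0,30]],"roll":[0]}' >/dev/null
python3 -m creep '{"claw":[8.5],"dp":[[90,0,30]],"roll":[0]}' >/dev/null
python3 -m creep '{"claw":[8.5],"dp":[[90,0,30]],"roll":[0]}' >/dev/null
python3 -m creep '{"claw":[8.5],"dp":[[90,0,30]],"roll":[0]}' >/dev/null
python3 -m creep '{"claw":[8.5],"dp":[[90,0,30]],"roll":[0]}' >/dev/null
python3 -m creep '{"claw":[8.5],"dp":[[90,0,30]],"roll":[0]}' >/dev/null
python3 -m creep '{"claw":[8.5],"dp":[[90,0,30]],"roll":[0]}' >/dev/null
python3 -c "
from h import *
st()"
```

```text
t 14.05 tcp [-0.2469  1.0931  0.5137] x [-0.141  0.535  0.833] y [0.975 0.219 0.024] z [-0.17   0.816 -0.552] F [-0.5  0.6 -0.3] gap 0.995 q [1.672 0.947 0.219 0.103 0.995 1.428]
t 14.75 tcp [-0.2491  1.0858  0.6213] x [-0.108  0.378  0.92 ] y [0.976 0.219 0.025] z [-0.192  0.9   -0.392] F [-0.2 -0.4 -0.6] gap 0.996 q [1.671 0.874 0.219 0.13  0.887 1.419]
```

```bash

python3 -c "
from h import *
s,R=st()
for X in ([.25,.75,.62],[.55,.3,.55],[.587,-.337,.35]): print((R.T@(np.array(X)-s['tcp_pos'])*100).round(1))"
```

```text
t 14.75 tcp [-0.2491  1.0858  0.6213] x [-0.108  0.378  0.92 ] y [0.976 0.219 0.025] z [-0.192  0.9   -0.392] F [-0.2 -0.4 -0.6] gap 0.996 q [1.671 0.874 0.219 0.13  0.887 1.419]
[-18.2  41.3 -39.7]
[-44.8  60.6 -83.2]
[ -87.7   49.8 -133.4]
```

```bash

python3 -m creep '{"claw":[8.5,8.5,8.5,8.5,8.5,8.5,8.5,8.5,8.5,8.5,8.5,8.5],"dp":[[-2,3,-3],[-4,6,-6],[-6,9,-10],[-8,13,-13],[-10,17,-17],[-11,20,-20],[-13,24,-24],[-14,27,-27],[-15,31,-31],[-16,35,-35],[-17,38,-38],[-18,41,-40]],"roll":[0,0,0,0,0,0,0,0,0,0,0,0]}'>/dev/null; python3 -c "
from h import *
to([.55,.3,.55])"
```

```text
t 15.95 tcp [0.2389 0.7506 0.6247] x [-0.111  0.377  0.92 ] y [0.976 0.218 0.028] z [-0.19   0.9   -0.391] F [-0.8  1.   0.4] gap 0.995 q [0.85  0.3   1.242 1.066 1.001 0.285]
-> dp [-27.3  20.3 -43.6] dist 55.3
```

```bash

python3 -m creep '{"claw":[8.5,8.5,8.5,8.5,8.5,8.5,8.5,8.5,8.5,8.5,8.5,8.5],"dp":[[-2,2,-4],[-4,4,-8],[-6,6,-11],[-9,8,-15],[-11,10,-18],[-13,12,-22],[-16,13,-26],[-18,15,-29],[-20,16,-33],[-23,18,-37],[-25,19,-40],[-27,20,-44]],"roll":[0,0,0,0,0,0,0,0,0,0,0,0]}'>/dev/null; python3 -c "
from h import *
to([.587,-.2,.4]); to([.587,-.337,.3])"
```

```text
t 17.15 tcp [0.5473 0.2966 0.5518] x [-0.109  0.38   0.918] y [0.976 0.217 0.025] z [-0.19   0.899 -0.395] F [ 0.5  0.7 -0.3] gap 0.993 q [-0.107  0.376  1.313  1.117  1.81  -0.267]
-> dp [-33.3  -7.3 -39.4] dist 52.1
t 17.15 tcp [0.5473 0.2966 0.5518] x [-0.109  0.38   0.918] y [0.976 0.217 0.025] z [-0.19   0.899 -0.395] F [ 0.5  0.7 -0.3] gap 0.993 q [-0.107  0.376  1.313  1.117  1.81  -0.267]
-> dp [-47.7 -10.5 -47.8] dist 68.3
```

```bash

python3 -m creep '{"claw":[8.5,8.5,8.5,8.5,8.5,8.5,8.5,8.5,8.5,8.5,8.5,8.5],"dp":[[-3,0,-4],[-6,-1,-8],[-9,-2,-12],[-12,-3,-16],[-16,-3,-19],[-19,-4,-22],[-22,-5,-26],[-26,-6,-29],[-29,-6,-32],[-32,-7,-36],[-36,-8,-39],[-40,-9,-42]],"roll":[0,0,0,0,0,0,0,0,0,0,0,0]}'>/dev/null; python3 -c "
from h import *
to([.587,-.337,.089])"
```

```text
t 18.35 tcp [ 0.5828 -0.2506  0.3491] x [-0.11   0.383  0.917] y [0.976 0.217 0.027] z [-0.189  0.898 -0.397] F [ 0.9 -0.4  1.4] gap 0.995 q [-0.804  0.858  0.94   0.713  2.303 -0.832]
-> dp [-27.2  -2.2   2.5] dist 27.4
```

```bash

python3 -m creep '{"claw":[8.5,8.5,8.5,8.5,8.5],"dp":[[-4,-1,-1],[-8,-2,-2],[-12,-2,-3],[-16,-2,-3],[-18,-2,-3]],"roll":[0,0,0,0,0]}'>/dev/null; python3 -c "
from h import *
to([.587,-.337,.089])
d=snap('wrist','w1.png'); d=snap('side','s1.png')"
```

```text
t 18.85 tcp [ 0.5878 -0.3495  0.1913] x [-0.106  0.38   0.919] y [0.976 0.216 0.023] z [-0.189  0.9   -0.394] F [0.3 0.3 0.1] gap 0.997 q [-0.879  1.126  0.75   0.604  2.288 -0.966]
-> dp [-8.9 -0.   5.2] dist 10.3
```

View pics/w1.png

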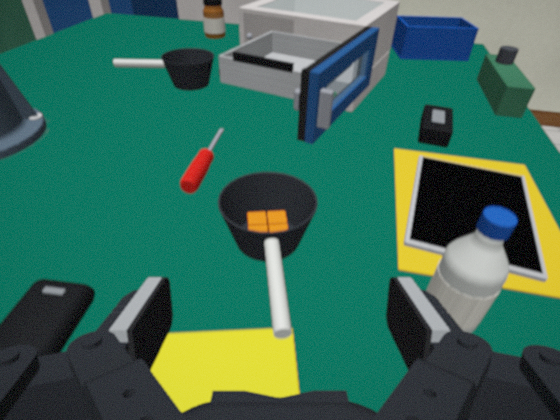

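View pics/s1.png

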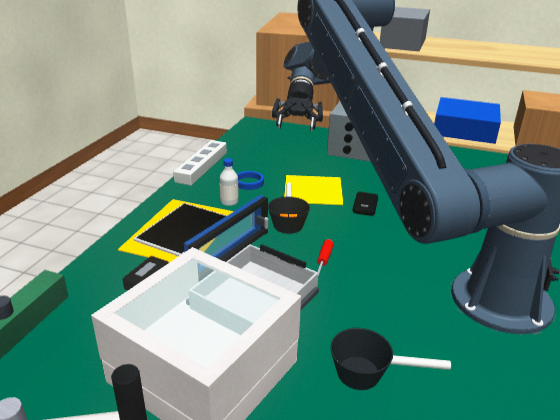

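```bash

python3 -m creep '{"claw":[6,6,6],"dp":[[-4,0,2],[-7,0,4],[-9,0,5]],"roll":[0,0,0]}'>/dev/null; python3 - <<'E'
from h import *
d=snap('wrist','w2.png');W=d["W"];H=hsv(d);s_,v=H[...,1],H[...,2]
m=(s_<50)&(v>130)&(W[...,2]>.03)&(W[...,2]<.06)&(W[...,0]>.5)&(W[...,0]<.65)&(W[...,1]>-.33)&(W[...,1]<-.14)
P=W[m];c=P.mean(0);u=np.linalg.svd(P[:,:2]-c[:2],full_matrices=False)[2][0];t=(P[:,:2]-c[:2])@u
print(m.sum(),c,u,c[:2]+u*t.min(),c[:2]+u*t.max(),np.percentile(P[:,2],[5,95]))
to([.5637,-.2286,.042])
E
```

```text
2185 [ 0.56345199 -0.23165967  0.04772498] [ 0.32041858 -0.94727606] [ 0.54075087 -0.16454673] [ 0.57598489 -0.26871155] [0.04106851 0.05026294]
t 19.3 tcp [ 0.5877 -0.3354  0.0886] x [-0.105  0.377  0.92 ] y [0.976 0.219 0.021] z [-0.193  0.9   -0.391] F [-0.8  2.1 -1.9] gap 0.696 q [-0.868  1.236  0.775  0.556  2.174 -1.049]
-> dp [-0.  -0.1 11.9] dist 11.9
```

View pics/w2.png

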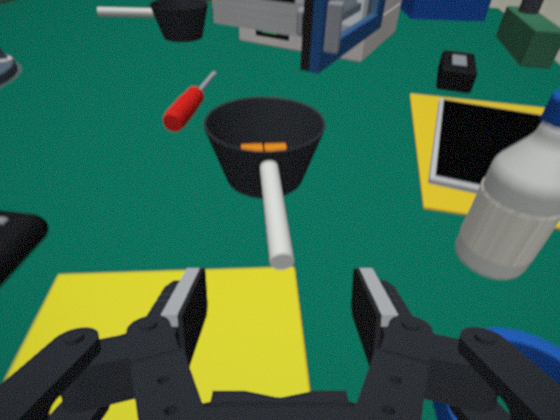

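```bash

python3 -m creep '{"claw":[6,6,6,6],"dp":[[0,0,4],[0,0,8],[0,0,11],[0,0,12]],"roll":[0,0,0,0]}'; python3 - <<'E'
from h import *
d=snap('wrist','w3.png');to([.5637,-.2286,.042])
E
```

```text
t: 19.7
tcp_pos: [0.5653, -0.2269, 0.0467]
tool_rot: [0.516, 0.656, 0.352, -0.424]
force: [-0.1, 0.2, 1.0]
finger_gap: 0.704
t 19.75 tcp [ 0.5654 -0.227   0.0465] x [-0.108  0.378  0.919] y [0.975 0.221 0.024] z [-0.194  0.899 -0.392] F [-0.5  0.6  0.2] gap 0.701 q [-0.799  1.188  1.077  0.548  1.926 -1.147]
-> dp [-0.5 -0.2  0.1] dist 0.5
```

View pics/w3.png

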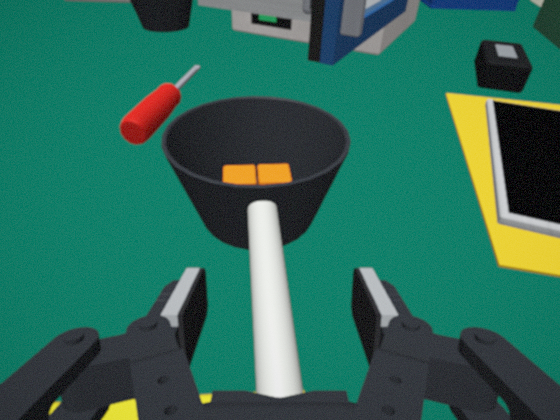

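```bash

python3 -m creep '{"claw":[6,3,1,0.5,0.5,0.5,0.5,0.5],"dp":[[-0.5,-0.2,0],[-0.5,-0.2,0],[-0.5,-0.2,0],[-0.5,-0.2,0],[-0.5,-0.2,0],[-0.5,-0.2,0],[-0.5,-0.2,0],[-0.5,-0.2,0]],"roll":[0,0,0,0,0,0,0,0]}' 100; python3 - <<'E'
from h import *
d=snap('wrist','w4.png');to([.5637,-.2286,.242])
E
```

```text
t: 20.55
tcp_pos: [0.5642, -0.2321, 0.0414]
tool_rot: [0.516, 0.656, 0.352, -0.423]
force: [0.3, -2.6, 3.6]
finger_gap: 0.151
t 20.6 tcp [ 0.5641 -0.232   0.0413] x [-0.109  0.379  0.919] y [0.976 0.218 0.025] z [-0.191  0.899 -0.394] F [-0.3 -3.5  3.3] gap 0.148 q [-0.805  1.196  1.07   0.544  1.925 -1.151]
-> dp [18.6  0.5 -7.6] dist 20.1
```

View pics/w4.png

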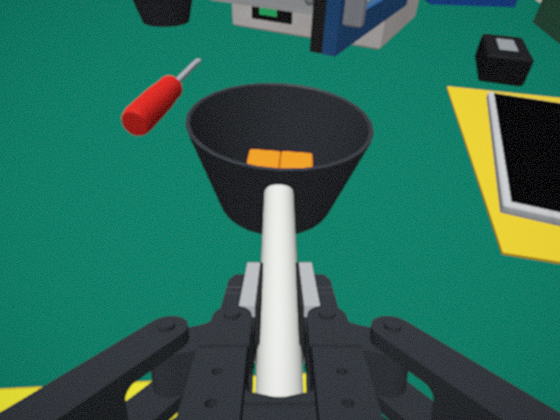

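```bash

python3 -m creep '{"claw":[0.5,0.5,0.5,0.5,0.5,0.5,0.5,0.5,0.5],"dp":[[1,0,0],[3,0,-1],[6,0,-2],[9,0,-4],[12,0,-5],[15,0,-6],[18,0,-7],[21,0,-9],[23,0,-10]],"roll":[0,0,0,0,0,0,0,0,0]}' 100; python3 - <<'E'
from h import *
d=snap('wrist','w5.png');st()
d=snap('top','t5.png')
E
```

```text
t: 21.5
tcp_pos: [0.5584, -0.2342, 0.2934]
tool_rot: [0.517, 0.657, 0.351, -0.422]
force: [0.4, -0.5, -2.1]
finger_gap: 0.149
t 21.55 tcp [ 0.5588 -0.2347  0.2966] x [-0.114  0.385  0.916] y [0.975 0.22  0.029] z [-0.19   0.896 -0.4  ] F [ 0.3 -0.1  1.3] gap 0.151 q [-0.812  0.865  1.074  0.631  2.195 -0.958]
```

View pics/w5.png

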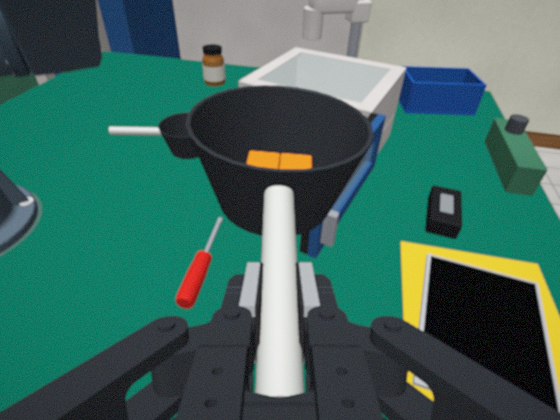

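View pics/t5.png

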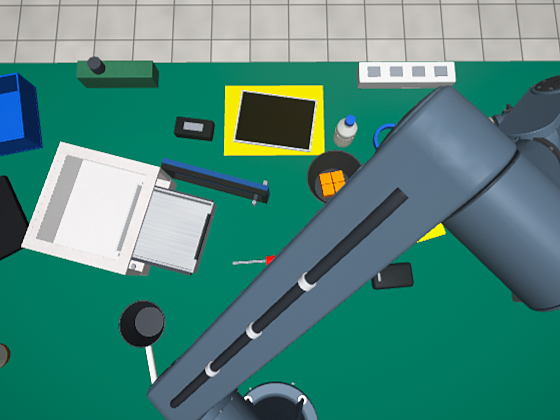

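```bash
cat > pour.py <<'E'
from h import *
R0=np.array([[-.109,.379,.919],[.976,.218,.025],[-.191,.899,-.394]]).T
u=np.array([.218,-.976,0]);C=R0.T@(-u*.118); UP=R0.T@np.array([0,0,1.])
E
python3 - <<'E'
from pour import *
import json
# cabinet corners on roof by pixel rays z=.155
d=snap('top')
def ray(u,v,z):
    r=d["R"].T@np.array([(u-d["cx"])/d["f"],(v-d["cy"])/d["f"],1]);o=-d["R"].T@d["t"];return o+r*(z-o[2])/r[2]
cs=[ray(*p,.155) for p in((60,142.5),(160,167),(126,275),(22,247))];print(np.round(cs,3),np.mean(cs,0).round(3))
print("edges",[np.linalg.norm(cs[i]-cs[(i+1)%4]).round(3) for i in range(4)])
for n,p,z in(("frontL",(213.5,202),.107),("frontR",(191.5,274),.107),("lip",(207,218),.118),("lip2",(195.5,259.5),.118)): print(n,ray(*p,z).round(3))
for s in(1,-1):
  for psi in(0,60,90,110,130,150):
    Rt=R0@Ro.from_rotvec([0,0,s*np.radians(psi)]).as_matrix()
    n=Rt@UP;c=Rt@C
    t=np.linspace(0,2*np.pi,60);a=np.cross(n,[1,0,0.]);a/=np.linalg.norm(a);b=np.cross(n,a)
    ring=lambda h,r:c+n*(h-.042)+r*(np.cos(t)[:,None]*a+np.sin(t)[:,None]*b)
    rim=ring(.06,.055);ft=ring(0,.038);al=np.vstack([rim,ft]);k=rim[:,2].argmin()
    print(s*psi,"tip",np.degrees(np.arccos(n[2])).round(),"n",n.round(2),"c",c.round(3),"rimlow",rim[k].round(3),"min",al.min(0).round(3),"max",al.max(0).round(3))
E
```

```text
[[0.662 0.49  0.155]
 [0.602 0.258 0.155]
 [0.359 0.321 0.155]
 [0.422 0.552 0.155]] [0.511 0.405 0.155]
edges [np.float64(0.24), np.float64(0.251), np.float64(0.24), np.float64(0.248)]
frontL [0.53  0.142 0.107]
frontR [0.361 0.189 0.107]
lip [0.489 0.155 0.118]
lip2 [0.394 0.179 0.118]
0 tip nan n [-0. -0.  1.] c [-0.026  0.115 -0.   ] rimlow [-0.065  0.077  0.018] min [-0.081  0.06  -0.042] max [0.029 0.17  0.018]
60 tip 55.0 n [ 0.82 -0.01  0.58] c [ 0.016  0.115 -0.02 ] rimlow [ 0.062  0.114 -0.055] min [-0.04   0.06  -0.076] max [0.062 0.17  0.035]
90 tip 81.0 n [ 0.97 -0.16  0.16] c [ 0.025  0.108 -0.042] rimlow [ 0.051  0.106 -0.093] min [-0.025  0.05  -0.093] max [0.055 0.159 0.016]
110 tip 98.0 n [ 0.95 -0.3  -0.13] c [ 0.024  0.101 -0.056] rimlow [ 0.034  0.1   -0.113] min [-0.028  0.043 -0.113] max [ 0.059  0.15  -0.004]
130 tip 113.0 n [ 0.81 -0.44 -0.39] c [ 0.017  0.094 -0.069] rimlow [ 0.014  0.098 -0.127] min [-0.039  0.037 -0.127] max [ 0.064  0.146 -0.018]
150 tip 125.0 n [ 0.59 -0.57 -0.58] c [ 0.006  0.087 -0.079] rimlow [-0.008  0.097 -0.134] min [-0.049  0.032 
[... 254 characters left out ...]
7] min [-0.113  0.04  -0.078] max [-0.006  0.148  0.033]
-90 tip 81.0 n [-0.82 -0.55  0.16] c [-0.066  0.087 -0.044] rimlow [-0.089  0.074 -0.095] min [-0.112  0.031 -0.095] max [-0.01   0.142  0.013]
-110 tip 98.0 n [-0.74 -0.65 -0.13] c [-0.062  0.082 -0.058] rimlow [-0.069  0.075 -0.115] min [-0.112  0.029 -0.115] max [-0.005  0.138 -0.006]
-130 tip 113.0 n [-0.57 -0.73 -0.39] c [-0.052  0.078 -0.071] rimlow [-0.05   0.083 -0.129] min [-0.108  0.028 -0.129] max [ 0.003  0.135 -0.02 ]
-150 tip 125.0 n [-0.31 -0.76 -0.58] c [-0.039  0.077 -0.08 ] rimlow [-0.031  0.092 -0.136] min [-0.097  0.028 -0.136] max [ 0.01   0.134 -0.025]<stdin>:17: RuntimeWarning: invalid value encountered in arccos
```

```bash
python3 -c "
from h import *
to([.41,.137,.26])"
```

```text
t 21.65 tcp [ 0.5584 -0.2342  0.2919] x [-0.109  0.384  0.917] y [0.976 0.218 0.025] z [-0.191  0.897 -0.398] F [ 0.5 -0.4 -2.5] gap 0.147 q [-0.812  0.87   1.079  0.629  2.189 -0.96 ]
-> dp [12.9 -6.5 37.4] dist 40.1
```

```bash

python3 -m creep '{"claw":[0.5,0.5,0.5,0.5,0.5,0.5,0.5,0.5,0.5,0.5,0.5,0.5],"dp":[[0.5,-0.3,1.5],[1.5,-0.8,5],[3,-1.5,9],[4.5,-2.2,13],[6,-3,17],[7.5,-3.7,21],[9,-4.5,25],[10,-5.2,29],[11.3,-5.8,33],[12.3,-6.2,36],[12.9,-6.5,37.4],[12.9,-6.5,37.4]],"roll":[0,0,0,0,0,0,0,0,0,0,0,0]}' 100; python3 - <<'E'
from h import *
to([.41,.137,.235]); d=snap('side','s6.png')
E
```

```text
t: 22.85
tcp_pos: [0.4071, 0.1383, 0.2605]
tool_rot: [0.516, 0.656, 0.351, -0.425]
force: [-0.3, -0.2, -1.6]
finger_gap: 0.144
t 22.85 tcp [0.4071 0.1383 0.2605] x [-0.106  0.379  0.919] y [0.975 0.222 0.021] z [-0.196  0.899 -0.393] F [-0.3 -0.2 -1.6] gap 0.144 q [-0.473  0.606  1.937  0.791  1.575 -1.143]
-> dp [-2.4  0.2  0.8] dist 2.6
```

View pics/s6.png

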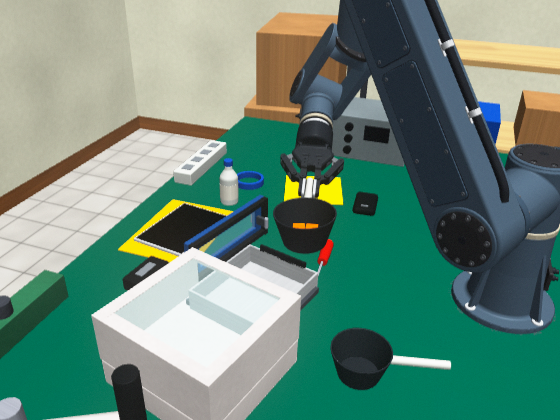

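```bash

python3 -m creep '{"claw":[0.5,0.5,0.5,0.5,0.5,0.5,0.5,0.5,0.5,0.5,0.5,0.5],"dp":[[-0.5,0,0],[-1,0,0.3],[-1.5,0,0.5],[-2,0.2,0.7],[-2.4,0.2,0.8],[-2.4,0.2,0.8],[-2.4,0.2,0.8],[-2.4,0.2,0.8],[-2.4,0.2,0.8],[-2.4,0.2,0.8],[-2.4,0.2,0.8],[-2.4,0.2,0.8]],"roll":[0.1,0.25,0.4,0.55,0.7,0.85,1.0,1.15,1.3,1.45,1.6,1.75]}' 110; python3 - <<'E'
from h import *
to([.405,.137,.265]); d=snap('side','s7.png')
E
```

```text
t: 24.1
tcp_pos: [0.414, 0.133, 0.2351]
tool_rot: [0.835, 0.021, -0.099, -0.54]
force: [0.2, 0.1, -1.1]
finger_gap: 0.15
t 24.1 tcp [0.414  0.133  0.2351] x [ 0.979  0.142 -0.144] y [-0.073 -0.415 -0.907] z [-0.189  0.899 -0.396] F [ 0.2  0.1 -1.1] gap 0.15 q [-0.478  0.66   1.932  0.792  1.536  0.574]
-> dp [-1.3 -2.8 -0.7] dist 3.1
```

View pics/s7.png

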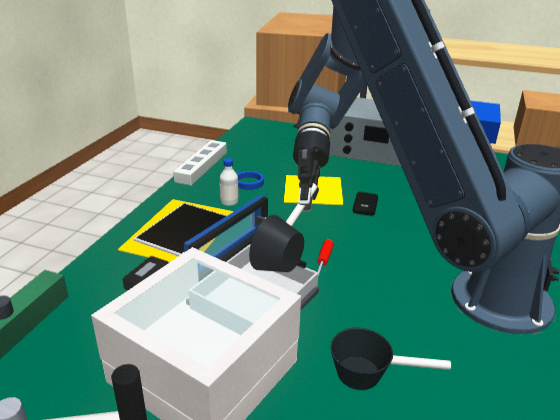

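```bash

python3 -m creep '{"claw":[0.5,0.5,0.5,0.5,0.5,0.5,0.5,0.5,0.5],"dp":[[-0.3,-0.5,0],[-0.6,-1,0],[-1,-1.7,-0.3],[-1.2,-2.3,-0.5],[-1.3,-2.8,-0.7],[-1.3,-2.8,-0.7],[-1.3,-2.8,-0.7],[-1.3,-2.8,-0.7],[-1.3,-2.8,-0.7]],"roll":[0.15,0.3,0.45,0.6,0.75,0.85,0.9,0.9,0.9]}' 110; python3 - <<'E'
from h import *
st(); d=snap('side','s8.png'); d=snap('top','t8.png'); d=snap('wrist','w8.png')
E
```

```text
t: 25.05
tcp_pos: [0.4035, 0.1375, 0.2657]
tool_rot: [0.762, -0.341, -0.324, -0.445]
force: [-0.2, 0.1, -1.5]
finger_gap: 0.144
t 25.05 tcp [0.4035 0.1375 0.2657] x [ 0.558 -0.232 -0.797] y [-0.808 -0.372 -0.458] z [-0.19   0.899 -0.395] F [-0.2  0.1 -1.5] gap 0.144 q [-0.48   0.591  1.946  0.79   1.578  1.504]
```

View pics/w8.png

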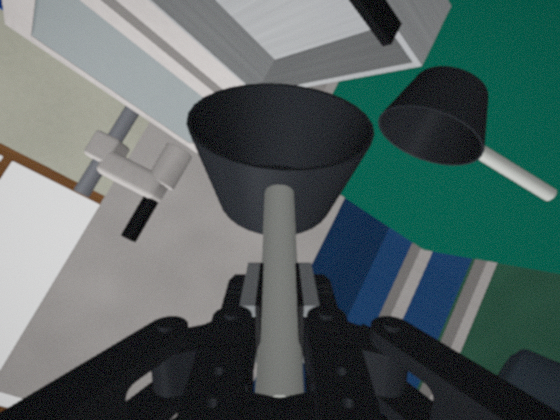

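View pics/t8.png

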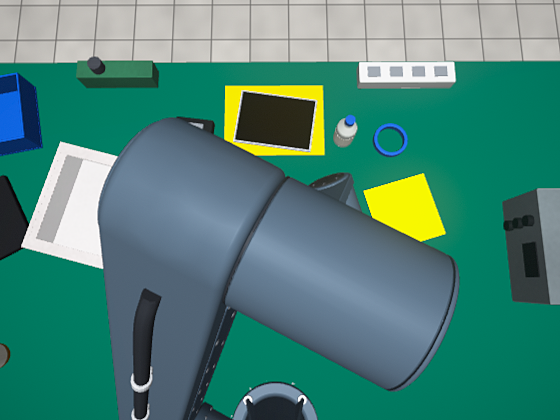

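View pics/s8.png

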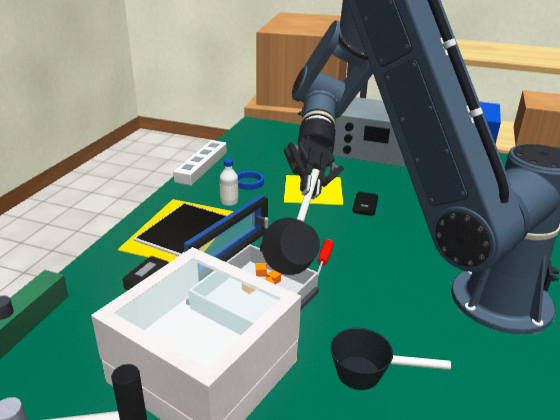

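```bash
python3 -c "
from h import *
to([.40,.13,.32]);to([.55,-.2,.32])"
```

```text
t 25.2 tcp [0.403  0.1381 0.2658] x [ 0.557 -0.231 -0.798] y [-0.808 -0.372 -0.456] z [-0.191  0.899 -0.394] F [-0.7  0.8 -1.1] gap 0.149 q [-0.479  0.591  1.947  0.79   1.578  1.505]
-> dp [-4.3 -1.9 -2.8] dist 5.5
t 25.2 tcp [0.403  0.1381 0.2658] x [ 0.557 -0.231 -0.798] y [-0.808 -0.372 -0.456] z [-0.191  0.899 -0.394] F [-0.7  0.8 -1.1] gap 0.149 q [-0.479  0.591  1.947  0.79   1.578  1.505]
-> dp [ 11.7  -1.8 -35.3] dist 37.3
```

```bash

python3 -m creep '{"claw":[0.5,0.5,0.5,0.5,0.5,0.5,0.5,0.5,0.5,0.5,0.5,0.5],"dp":[[-2.2,-1,-1.5],[-4.3,-2,-3],[-3,-2,-6],[-1,-2,-10],[1,-2,-14],[3,-2,-18],[5,-2,-22],[7,-2,-26],[9,-2,-30],[11,-2,-34],[11.7,-1.8,-35.3],[11.7,-1.8,-35.3]],"roll":[0,0,-0.15,-0.3,-0.45,-0.6,-0.75,-0.9,-1.05,-1.2,-1.35,-1.5]}' 110; python3 - <<'E'
from h import *
st(); d=snap('side','s9.png'); d=snap('top','t9.png'); d=snap('wrist','w9.png')
import cv2
a=cv2.imread('pics/s9.png')[220:320,180:340];b=cv2.imread('pics/t9.png')[150:290,110:290]
cv2.imwrite('pics/c9.png',cv2.hconcat([cv2.resize(a,(400,250)),cv2.resize(b,(321,250))]))
E
```

```text
t: 26.4
tcp_pos: [0.5504, -0.2021, 0.3183]
tool_rot: [0.79, 0.271, 0.068, -0.546]
force: [0.3, -0.2, -1.2]
finger_gap: 0.152
t 26.4 tcp [ 0.5504 -0.2021  0.3183] x [0.844 0.354 0.403] y [ 0.502 -0.256 -0.826] z [-0.189  0.899 -0.394] F [ 0.3 -0.2 -1.2] gap 0.152 q [-0.791  0.808  1.148  0.649  2.175  0.202]
```

View pics/c9.png

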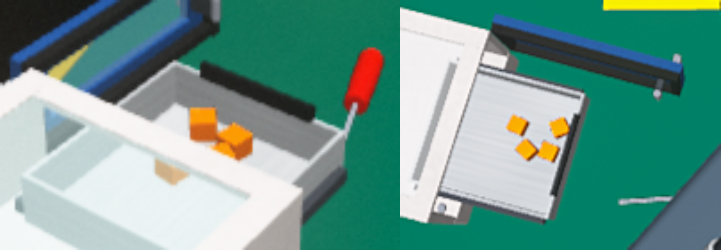

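View pics/w9.png

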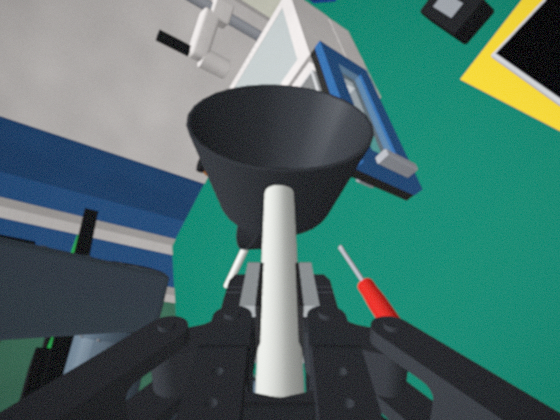

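```bash
python3 -c "
from h import *
to([.548,-.4555,.22])"
```

```text
t 26.55 tcp [ 0.5497 -0.1993  0.3193] x [0.848 0.353 0.395] y [ 0.494 -0.257 -0.83 ] z [-0.192  0.899 -0.393] F [-0.  -0.1 -1.2] gap 0.148 q [-0.788  0.805  1.153  0.65   2.175  0.211]
-> dp [-13.1  14.8 -19.1] dist 27.5
```

```bash
python3 - <<'E'
import numpy as np
from scipy.optimize import least_squares
from scipy.spatial.transform import Rotation as Ro
D=[([-1.5245,.5285,1.4339,0,1.1814],(.1393,-.6086,.2493)),([-1.563,.343,.218,.008,2.559],(.1161,-.5076,.8214)),([-1.562,.222,.655,.006,2.235],(.1165,-.5108,.7331)),
([-1.473,.917,.219,.014,1.899],(.2021,-.884,.4176)),([-1.468,1.007,.219,.029,1.675],(.2179,-.9528,.3437)),([1.671,.974,.219,.076,1.167],(-.2382,1.0695,.4466)),([1.671,.874,.219,.13,.887],(-.2491,1.0858,.6213)),
([-.799,1.188,1.077,.548,1.926],(.5654,-.227,.0465)),([-.473,.606,1.937,.791,1.575],(.4071,.1383,.2605)),([-.868,1.236,.775,.556,2.174],(.5877,-.3354,.0886)),([-.107,.376,1.313,1.117,1.81],(.5473,.2966,.5518)),([.85,.3,1.242,1.066,1.001],(.2389,.7506,.6247))]
rot=lambda a,t:Ro.from_euler(a,t).as_matrix()
def fk(q,p,full=False):
    h,d,L1,L2,L3,e,s,a0=p
    R=rot('z',q[0]);P=np.array([0,0,h])+R@[a0,d,0]
    R=R@rot('y',q[1]);P=P+R@[0,0,L1]; E=P
    R=R@rot('y',q[2]);P=P+R@[e,s,L2]
    R=R@rot('z',q[3])@rot('y',q[4]);Wp=P;P=P+R@[0,0,L3]
    return (E,Wp,P) if full else P
best=None
for sg in(1,-1):
  r=least_squares(lambda p:np.concatenate([fk(q,p)-np.array(x) for q,x in D]),[.3,.1*sg,.5,.4,.25,0,0,0]);print(r.cost,r.x.round(4))
  if best is None or r.cost<best.cost: best=r
for q,x in D: print((fk(q,best.x)-x).round(3))
E
```

```text
5.088950998362363e-07 [ 2.742e-01  9.186e-01  5.880e-01  3.918e-01  2.778e-01  1.140e-01
 -8.076e-01 -1.000e-04]
5.088950998428616e-07 [ 2.7420e-01  1.8569e+00  5.8800e-01  3.9180e-01  2.7780e-01  1.1400e-01
 -1.7459e+00 -1.0000e-04]
[ 0. -0. -0.]
[ 0. -0. -0.]
[ 0.  0. -0.]
[-0. -0. -0.]
[ 0. -0.  0.]
[-0. -0.  0.]
[ 0. -0.  0.]
[-0. -0. -0.]
[-0. -0. -0.]
[0. 0. 0.]
[-0.  0.  0.]
[ 0. -0. -0.]
```

```bash
python3 - <<'E'
from h import *
d=snap('top');W=d["W"];z=W[...,2]
m=(W[...,1]<-.55)&(W[...,1]>-.8)&(W[...,0]>.2)&(W[...,0]<.75)&(z>.1)&(z<.2)
m[:, :480]=0
P=W[m]; print(m.sum(),P.min(0),P.max(0),np.percentile(z[m],[5,50,95]))
r=cv2.minAreaRect((P[:,:2]*1000).astype(np.float32));print(cv2.boxPoints(r).round())
E
```

```text
1 [ 0.54853574 -0.65120845  0.14889301] [ 0.54853574 -0.65120845  0.14889301] [0.14889301 0.14889301 0.14889301]
[[ 549. -651.]
 [ 549. -651.]
 [ 549. -651.]
 [ 549. -651.]]
```

```bash
python3 - <<'E'
from h import *
d=snap('side','s10.png');W=d["W"];z=W[...,2]
sub=np.zeros(z.shape,bool);sub[95:165,325:415]=1
m=sub&(z>.02)&(z<.3)&(W[...,1]<-.55)&(W[...,1]>-.95)
P=W[m];print(m.sum(),P.min(0).round(3),P.max(0).round(3),np.percentile(P,[2,50,98],axis=0).round(3))
t=m&(z>.13);P=W[t];print(np.percentile(P,[2,50,98],axis=0).round(3))
# wrist link dims: pts near arm wrist
from h import st
s,R=st(); wc=s["tcp_pos"]-.278*R[:,2]
m=(np.linalg.norm(W-wc,axis=-1)<.12);Q=(W[m]-wc)@R;print(wc,m.sum(),np.percentile(Q,[1,50,99],axis=0).round(3))
for zz in np.arange(-.08,.12,.02):
    k=abs(Q[:,2]-zz)<.01
    if k.sum()>10: print(zz.round(2),k.sum(),np.percentile(np.hypot(Q[k,0],Q[k,1]),[50,95]).round(3),np.ptp(Q[k],axis=0).round(3))
E
```

```text
2316 [ 0.363 -0.8    0.02 ] [ 0.552 -0.573  0.157] [[ 0.384 -0.763  0.023]
 [ 0.479 -0.601  0.101]
 [ 0.547 -0.584  0.153]]
[[ 0.428 -0.784  0.132]
 [ 0.497 -0.639  0.15 ]
 [ 0.548 -0.593  0.154]]
t 26.65 tcp [ 0.5497 -0.1988  0.3198] x [0.848 0.354 0.395] y [ 0.495 -0.257 -0.83 ] z [-0.192  0.899 -0.393] F [-0.8 -0.3 -0.9] gap 0.151 q [-0.788  0.804  1.153  0.65   2.175  0.211]
[ 0.6030754  -0.44874858  0.42906802] 1272 [[-0.057 -0.099 -0.019]
 [ 0.029 -0.029  0.051]
 [ 0.064  0.018  0.112]]
-0.02 33 [0.063 0.07 ] [0.021 0.068 0.02 ]
0.0 80 [0.066 0.08 ] [0.025 0.103 0.019]
0.02 209 [0.062 0.098] [0.111 0.133 0.02 ]
0.04 300 [0.048 0.1  ] [0.114 0.133 0.02 ]
0.06 273 [0.047 0.089] [0.113 0.119 0.02 ]
0.08 206 [0.04 0.08] [0.113 0.106 0.02 ]
0.1 141 [0.035 0.038] [0.09  0.078 0.02 ]
```

View pics/s10.png

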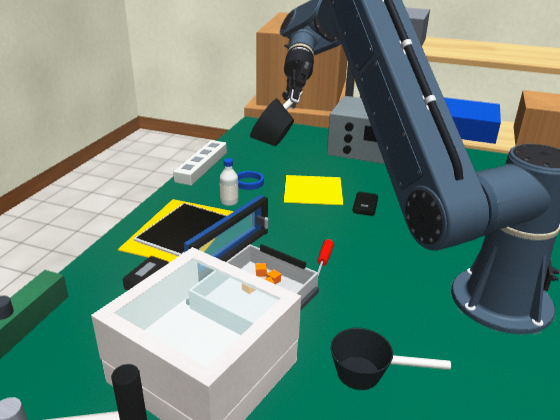

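```bash
cat > kin.py <<'E'
import numpy as np
from scipy.optimize import least_squares
from scipy.spatial.transform import Rotation as Ro
h,dl,L1,L2,L3,e=.2742,.111,.588,.3918,.2778,.114
rot=lambda a,t:Ro.from_euler(a,t).as_matrix()
LO=np.array([-3.08,-.75,.22,-1.43,0,-2.85]);HI=np.array([3.08,2.2,2.44,4.57,2.65,2.85])
def fk(q):
    R=rot('z',q[0]);P=np.array([0,0,h])+R@[0,dl,0]
    R=R@rot('y',q[1]);E=P+R@[0,0,L1]
    R=R@rot('y',q[2]);F=E+R@[e,0,0];W=F+R@[0,0,L2]
    R=R@rot('z',q[3])@rot('y',q[4]);T=W+R@[0,0,L3]
    return E,F,W,T,R@rot('z',q[5])
def ik(X,Rt,q0,OFF):
    f=lambda q:np.concatenate([(fk(q)[3]-X)*10,Ro.from_matrix(Rt.T@fk(q)[4]@OFF).as_rotvec()])
    r=least_squares(f,np.clip(q0,LO+1e-3,HI-1e-3),bounds=(LO,HI));return r.x,r.cost
E
python3 - <<'E'
from h import *; from kin import *
s,R=st()
OFF=fk(s["q"])[4].T@R; print(OFF.round(3), (fk(s["q"])[3]-s["tcp_pos"]).round(4))
Rt=R@Ro.from_rotvec([0,0,-1.15]).as_matrix();print(Rt.round(3))
for X in([.548,-.4555,.046],[.577,-.405,.046],[.577,-.405,.12],[.57,-.425,.046]):
    q,c=ik(np.array(X),Rt,s["q"]-[0,0,0,0,0,1.15],OFF);E,F,W,T,_=fk(q)
    A=F+(W-F)*np.linspace(0,1.15,60)[:,None]; B=W+(T-W)*np.linspace(0,1,40)[:,None]
    def dist(P):
        dx=np.maximum(P[:,0]-.552,0);dy=np.maximum(-.585-P[:,1]*1-0,0)*0+np.maximum(P[:,1]+.585,0);dz=np.maximum(P[:,2]-.153,0);return np.sqrt(dx**2+dy**2+dz**2)
    print(X,q.round(2),c.round(6),"W",W.round(3),"forearm",dist(A).min().round(3),"tool",dist(B).min().round(3))
E
```

```text
t 26.65 tcp [ 0.5497 -0.1988  0.3198] x [0.848 0.354 0.395] y [ 0.495 -0.257 -0.83 ] z [-0.192  0.899 -0.393] F [-0.8 -0.3 -0.9] gap 0.151 q [-0.788  0.804  1.153  0.65   2.175  0.211]
[[ 0. -1.  0.]
 [ 1.  0.  0.]
 [-0.  0.  1.]] [ 0.0001 -0.      0.    ]
[[-0.105  0.976 -0.192]
 [ 0.379  0.218  0.899]
 [ 0.919  0.022 -0.393]]
[0.548, -0.4555, 0.046] [-0.98  1.39  0.47  0.49  2.35 -1.08] 0.0 W [ 0.601 -0.705  0.155] forearm 0.026 tool 0.023
[0.577, -0.405, 0.046] [-0.93  1.36  0.57  0.53  2.27 -1.05] 0.0 W [ 0.63  -0.655  0.155] forearm 0.043 tool 0.062
[0.577, -0.405, 0.12] [-0.93  1.26  0.6   0.56  2.32 -1.01] 0.0 W [ 0.63  -0.655  0.229] forearm 0.103 tool 0.072
[0.57, -0.425, 0.046] [-0.95  1.38  0.52  0.52  2.31 -1.05] 0.0 W [ 0.623 -0.675  0.155] forearm 0.038 tool 0.051
```

```bash
python3 -c "
from h import *
to([.5640,-.225,.12])"
```

```text
t 26.65 tcp [ 0.5497 -0.1988  0.3198] x [0.848 0.354 0.395] y [ 0.495 -0.257 -0.83 ] z [-0.192  0.899 -0.393] F [-0.8 -0.3 -0.9] gap 0.151 q [-0.788  0.804  1.153  0.65   2.175  0.211]
-> dp [-7.6 18.   5.2] dist 20.2
```

```bash

python3 -m creep '{"claw":[0.5,0.5,0.5,0.5,0.5,0.5,0.5,0.5,0.5],"dp":[[-1,2,0.6],[-2,4.5,1.2],[-3,7,2],[-4,9.5,2.8],[-5,12,3.5],[-6,14,4.2],[-7,16,4.8],[-7.6,18,5.2],[-7.6,18,5.2]],"roll":[-0.15,-0.3,-0.45,-0.6,-0.75,-0.9,-1.05,-1.15,-1.15]}' 110; python3 - <<'E'
from h import *
to([.5640,-.225,.045]); d=snap('side','s11.png');d=snap('wrist','w11.png')
E
```

```text
t: 27.55
tcp_pos: [0.5645, -0.2248, 0.1174]
tool_rot: [0.517, 0.654, 0.352, -0.425]
force: [-0.6, 0.4, -1.1]
finger_gap: 0.151
t 27.55 tcp [ 0.5645 -0.2248  0.1174] x [-0.103  0.378  0.92 ] y [0.976 0.218 0.02 ] z [-0.193  0.9   -0.391] F [-0.6  0.4 -1.1] gap 0.151 q [-0.798  1.087  1.109  0.565  1.985 -1.101]
-> dp [-6.7 -0.2  2.8] dist 7.2
```

View pics/s11.png

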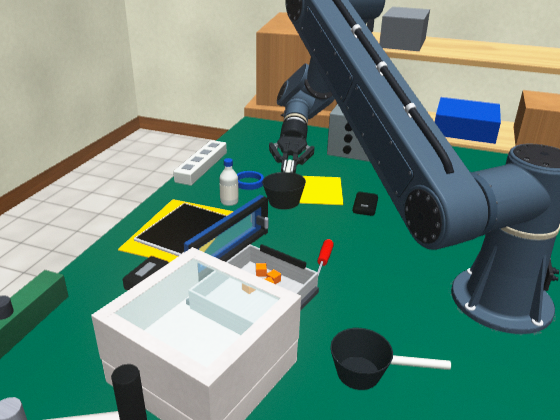

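```bash

python3 -m creep '{"claw":[0.5,0.5,0.5,0.5,3,5,5,5],"dp":[[-3,0,1],[-5.5,0,2.2],[-6.5,0,2.7],[-6.9,0,2.9],[-6.9,0,2.9],[-6.9,0,2.9],[-6.9,0,2.9],[-6.9,0,2.9]],"roll":[0,0,0,0,0,0,0,0]}' 60; python3 - <<'E'
from h import *
st();d=snap('wrist','w12.png')
E
```

```text
t: 28.45
tcp_pos: [0.5674, -0.2262, 0.0463]
tool_rot: [0.517, 0.656, 0.352, -0.423]
force: [-0.2, -0.9, -0.2]
finger_gap: 0.584
t 28.45 tcp [ 0.5674 -0.2262  0.0463] x [-0.109  0.38   0.918] y [0.975 0.219 0.026] z [-0.191  0.899 -0.395] F [-0.2 -0.9 -0.2] gap 0.584 q [-0.797  1.188  1.076  0.551  1.923 -1.144]
```

View pics/w12.png

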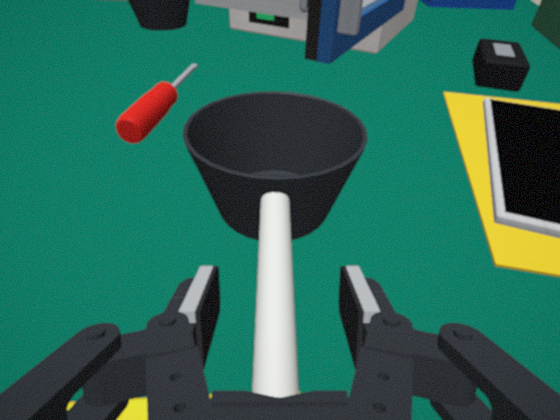

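```bash

python3 -m creep '{"claw":[5,5,5,5,5,5,5,5,5,5,5,5],"dp":[[0,0,-4],[0,0,-8],[0,0,-12],[4,0,-14],[8,0,-16],[12,0,-18],[16,0,-20],[20,0,-22],[20,-4,-27],[20,-8,-32],[20,-12,-37],[20,-16,-42]],"roll":[0,0,0,0,0,0,0,0,0,0,0,0]}' 60 >/dev/null; python3 - <<'E'
from h import *
to([.2,-.8,.4])
E
```

```text
t 29.7 tcp [ 0.4861 -0.4898  0.3575] x [-0.113  0.401  0.909] y [0.98  0.198 0.035] z [-0.166  0.894 -0.415] F [-0.8  0.2  0.5] gap 0.584 q [-1.068  1.041  0.491  0.643  2.646 -0.891]
-> dp [ -5.3 -34.  -24.8] dist 42.4
```

```bash

python3 -m creep '{"claw":[5],"dp":[[0,-40,-60]],"roll":[0]}' >/dev/null
python3 -m creep '{"claw":[5],"dp":[[0,-40,-60]],"roll":[0]}' >/dev/null
python3 -m creep '{"claw":[5],"dp":[[0,-40,-60]],"roll":[0]}' >/dev/null
python3 -c "
from h import *
st()"
python3 -m creep '{"claw":[5],"dp":[[-60,-20,-60]],"roll":[0]}' >/dev/null
python3 -m creep '{"claw":[5],"dp":[[-60,-20,-60]],"roll":[0]}' >/dev/null
python3 -c "
from h import *
st()"
```

```text
t 30.0 tcp [ 0.4001 -0.547   0.364 ] x [-0.12   0.451  0.884] y [0.986 0.154 0.055] z [-0.111  0.879 -0.464] F [-0.7 -0.4  0.3] gap 0.585 q [-1.195  1.008  0.515  0.478  2.646 -1.088]
t 30.2 tcp [ 0.3801 -0.6017  0.3133] x [-0.124  0.487  0.865] y [0.989 0.133 0.067] z [-0.082  0.863 -0.498] F [-0.6 -0.8 -0.8] gap 0.582 q [-1.244  1.111  0.383  0.433  2.646 -1.145]
```

```bash

python3 -m creep '{"claw":[5],"dp":[[-40,0,-70]],"roll":[0]}' >/dev/null
python3 -m creep '{"claw":[5],"dp":[[-40,0,-70]],"roll":[0]}' >/dev/null
python3 -m creep '{"claw":[5],"dp":[[-40,0,-70]],"roll":[0]}' >/dev/null
python3 -c "
from h import *
st()"
python3 -m creep '{"claw":[5],"dp":[[-70,0,-70]],"roll":[0]}' >/dev/null
python3 -m creep '{"claw":[5],"dp":[[-70,0,-70]],"roll":[0]}' >/dev/null
python3 -m creep '{"claw":[5],"dp":[[-70,0,-70]],"roll":[0]}' >/dev/null
python3 -c "
from h import *
st()"
```

```text
t 30.5 tcp [ 0.3667 -0.6524  0.2749] x [-0.128  0.545  0.828] y [0.991 0.095 0.09 ] z [-0.03   0.833 -0.553] F [  0.9 -15.1  10. ] gap 0.582 q [-1.285  1.206  0.218  0.448  2.646 -1.139]
t 30.8 tcp [ 0.3231 -0.6727  0.253 ] x [-0.128  0.539  0.833] y [0.992 0.088 0.095] z [-0.022  0.838 -0.546] F [-0.4 -0.3  0.5] gap 0.589 q [-1.338  1.23   0.22   0.372  2.646 -1.24 ]
```

```bash

python3 -m creep '{"claw":[5],"dp":[[60,0,-90]],"roll":[0]}' >/dev/null
python3 -m creep '{"claw":[5],"dp":[[60,0,-90]],"roll":[0]}' >/dev/null
python3 -m creep '{"claw":[5],"dp":[[60,0,-90]],"roll":[0]}' >/dev/null
python3 -c "
from h import *
st()"
python3 -m creep '{"claw":[5],"dp":[[30,0,-90]],"roll":[0]}' >/dev/null
python3 -m creep '{"claw":[5],"dp":[[30,0,-90]],"roll":[0]}' >/dev/null
python3 -m creep '{"claw":[5],"dp":[[30,0,-90]],"roll":[0]}' >/dev/null
python3 -c "
from h import *
st()"
```

```text
t 31.1 tcp [ 0.314  -0.6754  0.3396] x [-0.127  0.624  0.771] y [0.991 0.05  0.122] z [ 0.037  0.78  -0.625] F [-0.5  0.1  1.3] gap 0.584 q [-1.361  1.116  0.219  0.433  2.647 -1.179]
t 31.4 tcp [ 0.2913 -0.6756  0.4118] x [-0.121  0.693  0.711] y [0.988 0.016 0.153] z [ 0.095  0.721 -0.687] F [ 1.4 -0.  -0.2] gap 0.584 q [-1.399  1.019  0.22   0.475  2.646 -1.147]
```

```bash

python3 -m creep '{"claw":[5],"dp":[[30,-10,-90]],"roll":[0]}' >/dev/null
python3 -m creep '{"claw":[5],"dp":[[30,-10,-90]],"roll":[0]}' >/dev/null
python3 -m creep '{"claw":[5],"dp":[[30,-10,-90]],"roll":[0]}' >/dev/null
python3 -m creep '{"claw":[5],"dp":[[30,-10,-90]],"roll":[0]}' >/dev/null
python3 -m creep '{"claw":[5],"dp":[[30,-10,-90]],"roll":[0]}' >/dev/null
python3 -c "
from h import *
st()"
python3 -m creep '{"claw":[5],"dp":[[20,-20,-90]],"roll":[0]}' >/dev/null
python3 -m creep '{"claw":[5],"dp":[[20,-20,-90]],"roll":[0]}' >/dev/null
python3 -m creep '{"claw":[5],"dp":[[20,-20,-90]],"roll":[0]}' >/dev/null
python3 -m creep '{"claw":[5],"dp":[[20,-20,-90]],"roll":[0]}' >/dev/null
python3 -m creep '{"claw":[5],"dp":[[20,-20,-90]],"roll":[0]}' >/dev/null
python3 -c "
from h import *
st()"
```

```text
t 31.9 tcp [ 0.228  -0.6695  0.5217] x [-0.099  0.797  0.596] y [ 0.976 -0.039  0.213] z [ 0.193  0.603 -0.774] F [ 0.1 -0.2  0.3] gap 0.583 q [-1.496  0.866  0.22   0.525  2.647 -1.139]
t 32.4 tcp [ 0.1333 -0.6581  0.608 ] x [-0.061  0.881  0.47 ] y [ 0.959 -0.08   0.274] z [ 0.278  0.467 -0.839] F [-0.  -0.2  0.1] gap 0.586 q [-1.641  0.738  0.219  0.541  2.646 -1.211]
```

```bash

python3 -m creep '{"claw":[5],"dp":[[-20,-40,-80]],"roll":[0]}' >/dev/null
python3 -m creep '{"claw":[5],"dp":[[-20,-40,-80]],"roll":[0]}' >/dev/null
python3 -m creep '{"claw":[5],"dp":[[-20,-40,-80]],"roll":[0]}' >/dev/null
python3 -c "
from h import *
st()"
python3 -m creep '{"claw":[5],"dp":[[-60,-30,-70]],"roll":[0]}' >/dev/null
python3 -m creep '{"claw":[5],"dp":[[-60,-30,-70]],"roll":[0]}' >/dev/null
python3 -m creep '{"claw":[5],"dp":[[-60,-30,-70]],"roll":[0]}' >/dev/null
python3 -c "
from h import *
st()"
```

```text
t 32.7 tcp [ 0.0417 -0.665   0.6155] x [-0.043  0.908  0.417] y [ 0.952 -0.09   0.294] z [ 0.304  0.41  -0.86 ] F [-0.1 -0.3  0.8] gap 0.582 q [-1.768  0.721  0.219  0.475  2.646 -1.374]
t 33.0 tcp [-0.0272 -0.6738  0.5966] x [-0.04   0.911  0.411] y [ 0.948 -0.096  0.305] z [ 0.317  0.402 -0.859] F [0.1 0.4 0.8] gap 0.586 q [-1.857  0.746  0.219  0.412  2.646 -1.51 ]
```

```bash

python3 -m creep '{"claw":[5],"dp":[[20,-30,-90]],"roll":[0]}' >/dev/null
python3 -m creep '{"claw":[5],"dp":[[20,-30,-90]],"roll":[0]}' >/dev/null
python3 -m creep '{"claw":[5],"dp":[[20,-30,-90]],"roll":[0]}' >/dev/null
python3 -m creep '{"claw":[5],"dp":[[20,-30,-90]],"roll":[0]}' >/dev/null
python3 -c "
from h import *
st()"
python3 -m creep '{"claw":[5],"dp":[[-30,-30,-90]],"roll":[0]}' >/dev/null
python3 -m creep '{"claw":[5],"dp":[[-30,-30,-90]],"roll":[0]}' >/dev/null
python3 -m creep '{"claw":[5],"dp":[[-30,-30,-90]],"roll":[0]}' >/dev/null
python3 -m creep '{"claw":[5],"dp":[[-30,-30,-90]],"roll":[0]}' >/dev/null
python3 -c "
from h import *
st()"
```

```text
t 33.4 tcp [-0.1157 -0.6333  0.6527] x [0.    0.954 0.299] y [ 0.946 -0.097  0.308] z [ 0.323  0.283 -0.903] F [ 0.1 -0.2 -0.3] gap 0.585 q [-2.002  0.656  0.219  0.377  2.646 -1.652]
t 33.8 tcp [-0.187  -0.6052  0.6687] x [0.02  0.969 0.246] y [ 0.944 -0.099  0.314] z [ 0.328  0.226 -0.917] F [0.  0.3 0. ] gap 0.587 q [-2.119  0.629  0.219  0.348  2.646 -1.78 ]
```

```bash
cat >> kin.py <<'E'
OFF=np.array([[0,-1.,0],[1,0,0],[0,0,1]])
E
python3 - <<'E'
from h import *; from kin import *
d=snap('top','t13.png');W=d["W"];H=hsv(d);z=W[...,2];s_,v=H[...,1],H[...,2]
box=lambda a,b,c,e:(W[...,0]>a)&(W[...,0]<b)&(W[...,1]>c)&(W[...,1]<e)
m=box(.45,.65,-.35,-.05)&(s_<60)&(v>120)&(z>.03)&(z<.06);P=W[m];c=P.mean(0);u=np.linalg.svd(P[:,:2]-c[:2])[2][0];u*=-np.sign(u[1]);t=(P[:,:2]-c[:2])@u
end=c[:2]+u*t.max();print(m.sum(),c,u,"end",end)
m=box(.4,.65,-.25,-.03)&(v<100)&(z>.055)&(z<.07);(cx,cy),r=cv2.minEnclosingCircle(W[m][:,:2].astype(np.float32));print("cup",cx,cy,r)
u3=np.array([u[0],u[1],0]);G=np.array([cx,cy,.042])+.11*u3;print("G",G)
s,R=st();a=R[:,2];yd=-np.cross(a,u3);yd/=np.linalg.norm(yd);psi=np.arctan2(np.cross(R[:,1],yd)@a,R[:,1]@yd);print("yd",yd,"roll",psi)
Rt=R@Ro.from_rotvec([0,0,psi]).as_matrix()
off=np.array([.522-cx,-.3405-cy,.004])
for X in(G,G+[0,0,.15],G+off,G+off+[0,0,.1]):
    q,c=ik(X,Rt,np.array([-.5,.7,1.4,.3,1.2,-1]),OFF);print(X.round(3),q.round(2),c,fk(q)[2].round(3))
to(G+[0,0,.2]-.0*a)
E
```

```text
213 [ 0.5622116  -0.212561    0.04855462] [ 0.22776414 -0.97371633] end [ 0.57341522 -0.26045769]
cup 0.5389663577079773 -0.11019395291805267 0.054490335285663605
G [ 0.56402041 -0.21730275  0.042     ]
t 33.85 tcp [-0.1894 -0.6039  0.6697] x [0.024 0.969 0.245] y [ 0.944 -0.102  0.312] z [ 0.328  0.224 -0.918] F [-0.7  1.   0.3] gap 0.582 q [-2.123  0.628  0.218  0.347  2.647 -1.781]
yd [0.90305845 0.2112364  0.37398478] roll -0.32351806639888936
[ 0.564 -0.217  0.042] [-0.74  0.79  1.77  0.74  0.61 -1.61] 1.2251805461874428e-22 [ 0.473 -0.28   0.297]
[ 0.564 -0.217  0.192] [-0.74  0.54  1.7   0.53  0.87 -1.33] 3.3070332643962416e-25 [ 0.473 -0.28   0.447]
[ 0.547 -0.448  0.046] [-1.    0.89  1.4   0.52  0.93 -1.59] 6.516895390333693e-21 [ 0.456 -0.51   0.301]
[ 0.547 -0.448  0.146] [-1.    0.75  1.37  0.47  1.08 -1.5 ] 3.4135188736103007e-31 [ 0.456 -0.51   0.401]
t 33.85 tcp [-0.1894 -0.6039  0.6697] x [0.024 0.969 0.245] y [ 0.944 -0.102  0.312] z [ 0.328  0.224 -0.918] F [-0.7  1.   0.3] gap 0.582 q [-2.123  0.628  0.218  0.347  2.647 -1.781]
-> dp [28.8 53.9 72.6] dist 94.9
```

View pics/t13.png

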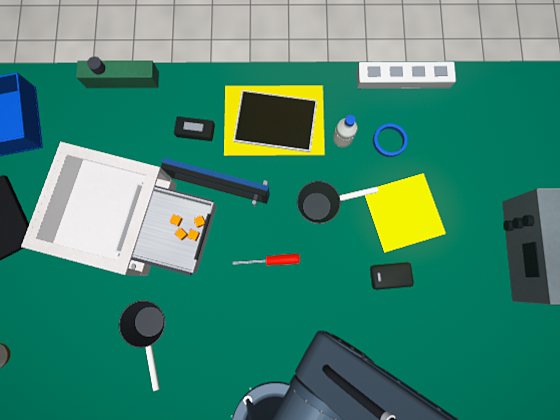

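```bash

python3 -m creep '{"claw":[5,5,5,5,5,5,5,5,5,5,5,5],"dp":[[0.5,3.5,1.5],[1,8,3],[2,12,5],[3,16,8],[4,20,11],[5,24,14],[6,28,17],[8,31,21],[10,34,25],[12,37,29],[14,40,33],[16,43,37]],"roll":[-0.05,-0.1,-0.15,-0.2,-0.25,-0.3,-0.33,-0.33,-0.33,-0.33,-0.33,-0.33]}' 60 >/dev/null; python3 - <<'E'
from h import *
to([.564,-.217,.242]); to([.564,-.217,.142])
E
```

```text
t 35.05 tcp [ 0.3282 -0.4184  0.5126] x [-0.288  0.949  0.131] y [0.899 0.221 0.377] z [ 0.329  0.226 -0.917] F [ 0.6 -0.7 -1.3] gap 0.585 q [-1.322  0.214  1.274  0.393  1.786 -1.532]
-> dp [ 8.8 15.5 37.1] dist 41.2
t 35.05 tcp [ 0.3282 -0.4184  0.5126] x [-0.288  0.949  0.131] y [0.899 0.221 0.377] z [ 0.329  0.226 -0.917] F [ 0.6 -0.7 -1.3] gap 0.585 q [-1.322  0.214  1.274  0.393  1.786 -1.532]
-> dp [ 7.5 11.7 46.3] dist 48.3
```

```bash
python3 - <<'E'
from h import *
s,R=st();print((R.T@(np.array([.564,-.217,.044])-s["tcp_pos"])*100).round(2))
E
```

```text
t 35.05 tcp [ 0.3282 -0.4184  0.5126] x [-0.288  0.949  0.131] y [0.899 0.221 0.377] z [ 0.329  0.226 -0.917] F [ 0.6 -0.7 -1.3] gap 0.585 q [-1.322  0.214  1.274  0.393  1.786 -1.532]
[ 6.18  7.98 55.27]
```

```bash

python3 -m creep '{"claw":[4,4,4,4,4,4,4,4,4,4,4,4],"dp":[[0.6,0.8,4],[1.2,1.6,8],[1.8,2.4,12],[2.4,3.2,16],[3,4,20],[3.6,4.8,25],[4.2,5.6,30],[4.8,6.4,35],[5.6,7.2,39],[6.2,8,43],[6.2,8,45],[6.2,8,45]],"roll":[0,0,0,0,0,0,0,0,0,0,0,0]}' 60 >/dev/null; python3 - <<'E'
from h import *
s,R=st();print((R.T@(np.array([.564,-.217,.043])-s["tcp_pos"])*100).round(2));snap('wrist','w14.png')
E
```

```text
t 36.25 tcp [ 0.5283 -0.239   0.1363] x [-0.29   0.947  0.137] y [0.9   0.222 0.375] z [ 0.325  0.232 -0.917] F [ 0.2  0.2 -0.7] gap 0.468 q [-0.815  0.612  1.78   0.594  0.784 -1.519]
[-0.23  0.2  10.23]
```

View pics/w14.png

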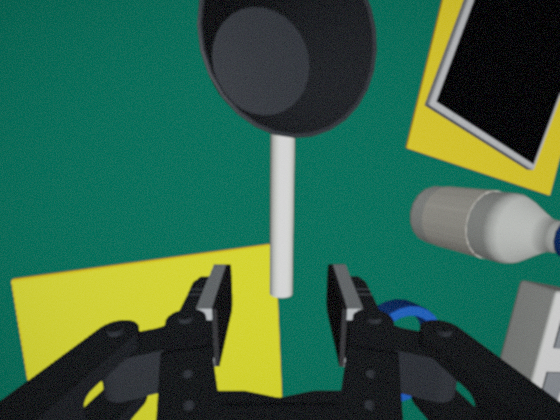

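```bash

python3 -m creep '{"claw":[4,4,4,4,2,0.5,0.5,0.5,0.5,0.5],"dp":[[0,0.2,4],[-0.2,0.2,8],[-0.2,0.2,10],[-0.2,0.2,10.2],[-0.2,0.2,10.2],[-0.2,0.2,10.2],[-0.2,0.2,10.2],[-0.2,0.2,10.2],[-0.2,0.2,10.2],[-0.2,0.2,10.2]],"roll":[0,0,0,0,0,0,0,0,0,0]}' 90 ; python3 - <<'E'
from h import *
s,R=st();X=s["tcp_pos"]+[.522-.539,-.3405+.1102,.0];print("target xy",X)
for dz in(.1,.006):print((R.T@(X+[0,0,dz]-s["tcp_pos"])*100).round(2))
print((R.T@np.array([0,0,.1])*100).round(2));snap('wrist','w15.png')
E
```

```text
t: 37.3
tcp_pos: [0.5656, -0.2206, 0.0465]
tool_rot: [0.593, 0.779, 0.194, 0.065]
force: [1.1, -2.2, 4.1]
finger_gap: 0.141
t 37.3 tcp [ 0.5656 -0.2206  0.0465] x [-0.288  0.949  0.129] y [0.899 0.221 0.379] z [ 0.331  0.225 -0.917] F [ 1.1 -2.2  4.1] gap 0.141 q [-0.741  0.786  1.762  0.728  0.624 -1.616]
target xy [ 0.54859547 -0.45092219  0.04651259]
[-20.07  -2.83 -14.91]
[-21.29  -6.39  -6.29]
[ 1.29  3.79 -9.17]
```

View pics/w15.png

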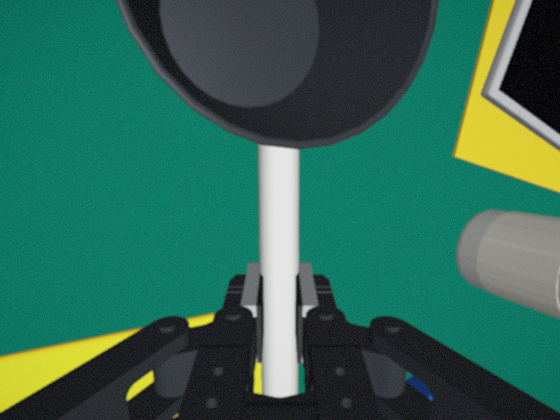

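```bash

python3 -m creep '{"claw":[0.5,0.5,0.5,0.5,0.5,0.5,0.5,0.5,0.5,0.5,0.5,0.5],"dp":[[0.3,1,-2.3],[0.8,2.3,-5.5],[1.3,3.8,-9.2],[-2,3,-10.2],[-6,1.5,-11.2],[-10,0.5,-12.2],[-14,-0.8,-13.2],[-17,-1.8,-14],[-19.5,-2.6,-14.8],[-20.1,-2.8,-14.9],[-20.1,-2.8,-14.9],[-20.1,-2.8,-14.9]],"roll":[0,0,0,0,0,0,0,0,0,0,0,0]}' 90 ; python3 - <<'E'
from h import *
d=snap('top','t16.png');d2=snap('side','s16.png')
s,R=st();print((R.T@(np.array([.5486,-.451,.053])-s["tcp_pos"])*100).round(2))
E
```

```text
t: 38.55
tcp_pos: [0.5483, -0.4475, 0.144]
tool_rot: [0.593, 0.779, 0.195, 0.061]
force: [1.0, 0.4, -1.0]
finger_gap: 0.141
t 38.65 tcp [ 0.5487 -0.4474  0.1445] x [-0.291  0.947  0.135] y [0.899 0.222 0.376] z [ 0.326  0.231 -0.917] F [-0.5 -0.8 -1.4] gap 0.135 q [-1.003  0.757  1.366  0.468  1.088 -1.508]
[-1.57 -3.53  8.3 ]
```

View pics/s16.png

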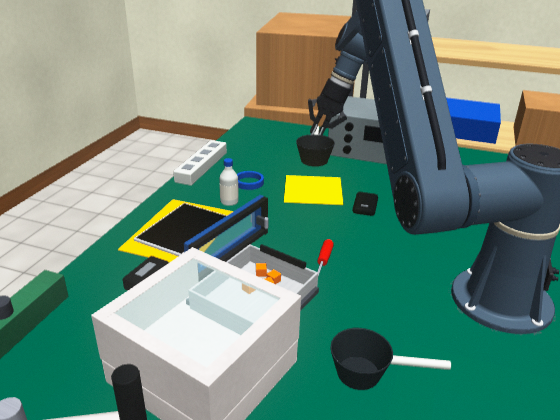

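View pics/t16.png

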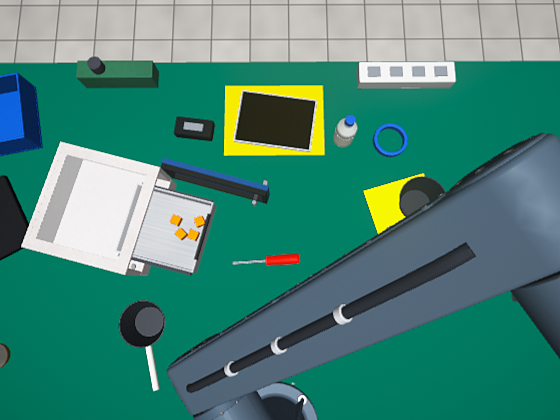

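```bash

python3 -m creep '{"claw":[0.5,0.5,0.5,0.5,0.5,0.5,2,4,4,4],"dp":[[-0.5,-1,2.5],[-1,-2.2,5],[-1.4,-3,7.2],[-1.55,-3.5,8.2],[-1.6,-3.65,8.6],[-1.6,-3.65,8.6],[-1.6,-3.65,8.6],[-1.6,-3.65,8.6],[-1.6,-3.65,8.6],[-1.6,-3.65,8.6]],"roll":[0,0,0,0,0,0,0,0,0,0]}' 60 
python3 -m creep '{"claw":[4,4,4,4,4,4],"dp":[[0,0,-2],[0,0,-5],[0,0,-9],[0,0,-14],[0,0,-19],[0,0,-24]],"roll":[0,0,0,0,0,0]}'
python3 - <<'E'
from h import *
snap('wrist','w17.png');st()
E
```

```text
t: 39.65
tcp_pos: [0.5488, -0.4541, 0.051]
tool_rot: [0.593, 0.779, 0.194, 0.064]
force: [-0.0, -0.1, -0.4]
finger_gap: 0.47
t: 40.25
tcp_pos: [0.4685, -0.5088, 0.2737]
tool_rot: [0.593, 0.779, 0.193, 0.063]
force: [0.0, 0.1, -0.5]
finger_gap: 0.47
t 40.3 tcp [ 0.4683 -0.5147  0.2831] x [-0.286  0.951  0.114] y [0.898 0.225 0.379] z [ 0.335  0.211 -0.918] F [ 0.4 -2.2  5.2] gap 0.466 q [-1.154  0.602  1.257  0.412  1.363 -1.526]
```

View pics/w17.png

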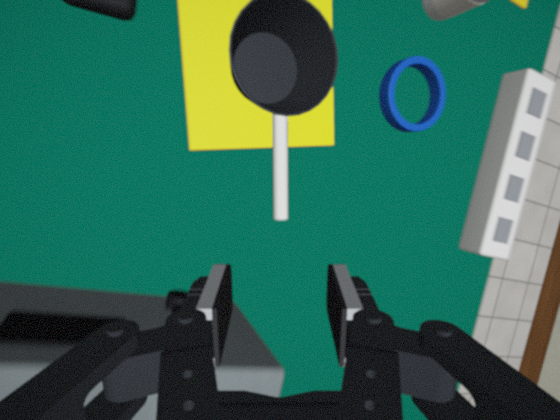

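```bash
python3 - <<'E'
from h import *; from kin import *
s,R=st()
for X in([.43,.05,.22],[.4255,.118,.1285],[.470,.269,.1285]):
    print((R.T@(np.array(X)-s["tcp_pos"])*100).round(2)); q,c=ik(np.array(X),R,s["q"],OFF);print(q.round(2),c)
E
```

```text
t 40.3 tcp [ 0.4683 -0.5147  0.2831] x [-0.286  0.951  0.114] y [0.898 0.225 0.379] z [ 0.335  0.211 -0.918] F [ 0.4 -2.2  5.2] gap 0.466 q [-1.154  0.602  1.257  0.412  1.363 -1.526]
[54.1   6.87 16.42]
[-0.36  0.25  2.17  0.63  0.56 -1.15] 4.410356547124689e-22
[59.65  4.52 26.1 ]
[-0.16  0.5   2.27  1.35  0.27 -1.73] 1.762209220225873e-27
[72.74 11.91 30.78]
[ 0.25  0.55  2.04  0.63  0.21 -0.61] 9.287075489126007e-21
```

```bash

python3 -m creep '{"claw":[2,1,0,0,0,0,0,0,0,0,0,0],"dp":[[4,0.5,1],[9,1,2.5],[14,1.7,4],[19,2.4,5.5],[24,3,7],[29,3.7,8.5],[34,4.3,10],[39,5,11.5],[43.5,5.6,13],[48,6.1,14.5],[52,6.6,16],[54,6.9,16.4]],"roll":[0,0,0,0,0,0,0,0,0,0,0,0]}' 40 >/dev/null; python3 - <<'E'
from h import *
s,R=st();print((R.T@(np.array([.4255,.118,.1285])-s["tcp_pos"])*100).round(2))
d=snap('wrist','w18.png');print(proj(d,[.4415,.167,.118]))
E
```

```text
t 41.5 tcp [0.4277 0.0595 0.2176] x [-0.291  0.947  0.134] y [0.899 0.223 0.376] z [ 0.327  0.23  -0.917] F [ 0.1 -0.6  0.4] gap -0.0 q [-0.348  0.255  2.174  0.655  0.568 -1.153]
[ 4.42 -2.24  9.43]
(np.float64(276.59289055709905), np.float64(84.55638886813409))
```

View pics/w18.png

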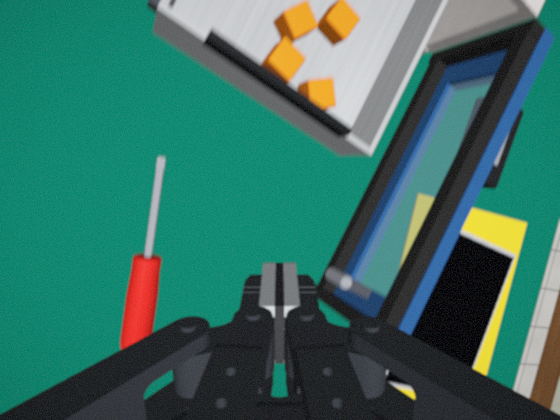

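```bash

python3 -m creep '{"claw":[0,0,0,0,0,0],"dp":[[0.5,-1,2],[1.5,-1.5,4],[2.5,-2,6],[3.5,-2.2,8],[4.3,-2.2,9.4],[4.3,-2.2,9.4]],"roll":[0,0,0,0,0,0]}' 40 ; python3 - <<'E'
from h import *
s,R=st()
for X in([.4255,.118,.1285],[.470,.269,.1285]):print((R.T@(np.array(X)-s["tcp_pos"])*100).round(2))
E
```

```text
t: 42.15
tcp_pos: [0.4287, 0.1143, 0.1281]
tool_rot: [0.593, 0.779, 0.194, 0.062]
force: [0.0, -0.2, -0.4]
finger_gap: -0.0
t 42.15 tcp [0.4287 0.1143 0.1281] x [-0.29   0.948  0.133] y [0.899 0.222 0.377] z [ 0.327  0.229 -0.917] F [ 0.  -0.2 -0.4] gap -0.0 q [-0.182  0.505  2.258  1.304  0.299 -1.7  ]
[ 0.45 -0.19 -0.06]
[13.48  7.16  4.85]
```

```bash

python3 -m creep '{"claw":[0,0,0,0,0,0,0,0,0,0,0,0],"dp":[[1,0.5,0.3],[2,1,0.7],[3.2,1.6,1.1],[4.4,2.2,1.5],[5.6,2.9,2],[6.8,3.5,2.4],[8,4.2,2.9],[9.2,4.8,3.3],[10.4,5.5,3.8],[11.4,6,4.1],[12.2,6.5,4.4],[12.8,6.8,4.6]],"roll":[0,0,0,0,0,0,0,0,0,0,0,0]}' 40 ; python3 - <<'E'
from h import *
s,R=st()
for X in([.470,.269,.1285],[.4705,.271,.1285]):print((R.T@(np.array(X)-s["tcp_pos"])*100).round(2))
snap('side','s19.png')
E
```

```text
t: 43.35
tcp_pos: [0.4686, 0.2602, 0.1303]
tool_rot: [0.593, 0.779, 0.195, 0.064]
force: [-0.8, -2.1, -0.3]
finger_gap: 0.002
t 43.35 tcp [0.4686 0.2602 0.1303] x [-0.289  0.948  0.131] y [0.899 0.221 0.379] z [ 0.33   0.227 -0.916] F [-0.8 -2.1 -0.3] gap 0.002 q [ 0.218  0.541  2.05   0.748  0.224 -0.757]
[0.77 0.25 0.42]
[0.95 0.34 0.48]
```

View pics/s19.png

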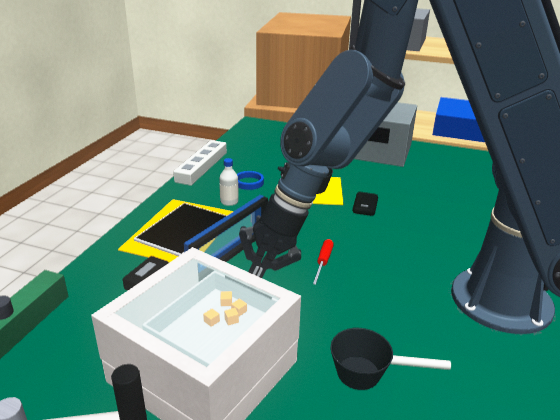

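```bash

python3 -m creep '{"claw":[0,0,0],"dp":[[0.3,0.1,0.15],[0.6,0.2,0.3],[0.9,0.3,0.45]],"roll":[0,0,0]}' 40 
python3 -m creep '{"claw":[0,0],"dp":[[0.3,0.1,0.1],[0.3,0.1,0.1]],"roll":[0,0]}' 40 
```

```text
t: 43.7
tcp_pos: [0.4702, 0.2705, 0.1278]
tool_rot: [0.593, 0.778, 0.195, 0.064]
force: [-0.8, -3.9, 1.4]
finger_gap: -0.0
t: 43.9
tcp_pos: [0.4705, 0.2715, 0.1275]
tool_rot: [0.594, 0.778, 0.194, 0.066]
force: [-2.3, -16.7, 10.3]
finger_gap: -0.005
```

```bash
cat > door.py <<'E'
from h import *; from kin import *
Hg=np.array([.602,.258]);D0=np.array([-.967,.25]);B=np.array([-.25,-.967])
d_=lambda p:np.cos(p)*D0+np.sin(p)*B
n_=lambda p:np.cos(p)*B+np.sin(p)*(-D0)
def P(p,r,off,z=.142):
    x=Hg+r*d_(p)+(.024+off)*n_(p); return np.array([x[0],x[1],z])
E
python3 -m creep '{"claw":[0,0,0,0,0,0,0],"dp":[[-1.5,-0.5,-0.6],[-3.5,-1.2,-1.5],[-4,0,-5],[-4,2,-9],[-4,4,-13],[-4,4,-14],[-4,4,-14]],"roll":[0,0,0,0,0,0,0]}' 40 
python3 - <<'E'
from door import *
s,R=st()
for rl in(-1.2,1.2,-1.9,1.9):
  Rt=R@Ro.from_rotvec([0,0,rl]).as_matrix();print(rl,"y",Rt[:,1].round(2),"x",Rt[:,0].round(2))
  q0=s["q"]+[0,0,0,0,0,rl]
  for X in(P(1.57,.19,.05,.25),P(1.57,.19,.05),P(1.57,.19,.01),P(.8,.19,.015),P(0,.19,.015)):
    q,c=ik(X,Rt,q0,OFF);print(X.round(3),q.round(2),round(c,5));q0=q
X=P(1.57,.19,.05,.25);print((R.T@(X-s["tcp_pos"])*100).round(2))
E
```

```text
t: 44.6
tcp_pos: [0.4713, 0.2132, 0.2666]
tool_rot: [0.593, 0.779, 0.195, 0.064]
force: [-1.5, -0.3, -0.3]
finger_gap: -0.001
t 44.6 tcp [0.4713 0.2132 0.2666] x [-0.289  0.948  0.132] y [0.898 0.221 0.379] z [ 0.331  0.228 -0.916] F [-1.5 -0.3 -0.3] gap -0.001 q [ 0.101  0.247  1.955  0.35   0.601 -0.425]
-1.2 y [0.06 0.96 0.26] x [-0.94  0.14 -0.31]
[0.626 0.056 0.25 ] [-0.22  0.44  1.69  0.43  0.78 -1.97] 0.0
[0.626 0.056 0.142] [-0.22  0.6   1.77  0.59  0.56 -2.17] 0.0
[0.587 0.066 0.142] [-0.22  0.57  1.87  0.66  0.5  -2.24] 0.0
[0.46  0.126 0.142] [-0.13  0.48  2.17  1.01  0.33 -2.54] 0.0
[0.409 0.268 0.142] [ 0.27  0.48  2.16  0.89  0.17 -2.06] 0.0
1.2 y [ 0.6  -0.8   0.01] x [0.73 0.55 0.4 ]
[0.626 0.056 0.25 ] [-0.22  0.44  1.69  0.43  0.78  0.43] 0.0
[0.626 0.056 0.142] [-0.22  0.6   1.77  0.59  0.56  0.23] 0.0
[0.587 0.066 0.142] [-0.22  0.57  1.87  0.66  0.5   0.16] 0.0
[0.46  0.126 0.142] [-0.13  0.48  2.17  1.01  0.33 -0.14] 0.0
[0.409 0.268 0.142] [0.27 0.48 2.16 0.89 0.17 0.34] 0.0
-1.9 y [-0.56  0.83  0.  ] x [-0.76 -0.52 -0.4 ]
[0.626 0.056 0.25 ] [-0.22  0.44  1.69  0.43  0.78 -2.67] 0.0
[0.626 0.056 0.142] [-0.22  0.6   1.77  0.58  0.56 -2.85] 3e-05
[0.587 0.066 0.142] [-0.21  0.57  1.86  0.58  0.51 -2.85] 0.00042
[0.46  0.126 0.142] [-0.09  0.47  2.13  0.67  0.33 -2.85] 0.00273
[0.409 0.268 0.142] [ 0.27  0.48  2.16  0.89  0.17 -2.76] 0.0
1.9 y [-0.02 -0.97 -0.25] x [ 0.94 -0.1   0.32]
[0.626 0.056 0.25 ] [-0.22  0.44  1.69  0.43  0.78  1.13] 0.0
[0.626 0.056 0.142] [-0.22  0.6   1.77  0.59  0.56  0.93] 0.0
[0.587 0.066 0.142] [-0.22  0.57  1.87  0.66  0.5   0.86] 0.0
[0.46  0.126 0.142] [-0.13  0.48  2.17  1.01  0.33  0.56] 0.0
[0.409 0.268 0.142] [0.27 0.48 2.16 0.89 0.17 1.04] 0.0
[-19.62   9.77   3.04]
```

```bash

python3 -m creep '{"claw":[0,0,0,0,0,0,0,0,0,0,0,0],"dp":[[-2,1,0.3],[-4,2,0.6],[-6,3,0.9],[-8,4,1.2],[-10,5,1.5],[-12,6,1.8],[-14,7,2.1],[-16,8,2.4],[-18,9,2.7],[-19.6,9.8,3],[-19.6,9.8,3],[-19.6,9.8,3]],"roll":[0.15,0.3,0.45,0.6,0.75,0.9,1.05,1.2,1.35,1.5,1.65,1.8]}' 40 
python3 - <<'E'
from door import *
s,R=st()
for a in((1.57,.19,.05,.142),):print((R.T@(P(*a)-s["tcp_pos"])*100).round(2))
d=snap('wrist','w20.png');snap('top','t20.png')
E
```

```text
t: 45.8
tcp_pos: [0.6244, 0.056, 0.2447]
tool_rot: [0.979, 0.016, 0.166, -0.114]
force: [0.0, -1.2, -0.8]
finger_gap: 0.002
t 45.8 tcp [0.6244 0.056  0.2447] x [ 0.944 -0.007  0.329] y [ 0.069 -0.973 -0.219] z [ 0.322  0.229 -0.919] F [ 0.  -1.2 -0.8] gap 0.002 q [-0.223  0.444  1.688  0.433  0.778  1.039]
[-3.24  2.28  9.48]
```

View pics/w20.png

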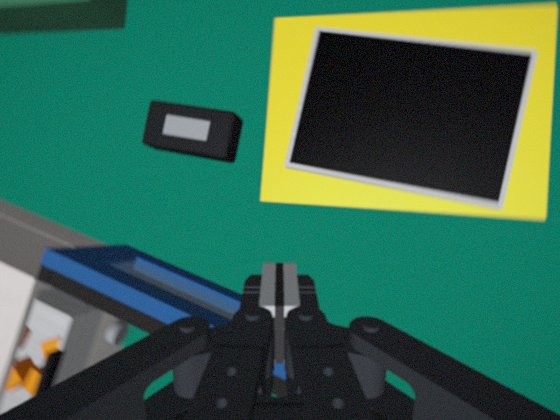

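View pics/t20.png

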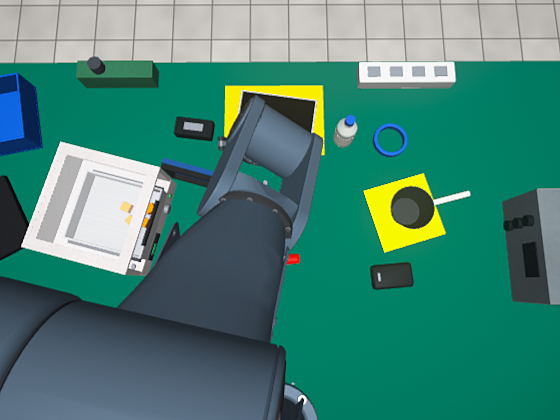

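```bash
python3 - <<'E'
from door import *
d=snap('top');W=d["W"];H=hsv(d)
F=np.array([.4805,.2895]);ex=np.array([.25,.967])
dd=(W[...,:2]-F)@ex; lat=(W[...,:2]-F)@np.array([.967,-.25])
m=(abs(dd)<.06)&(abs(lat)<.06)&(H[...,2]<60)&(W[...,2]>.108)&(W[...,2]<.13)
print(m.sum(),np.percentile(dd[m],[0,5,50,95]).round(4),W[m].mean(0).round(3))
im=cv2.imread('pics/t20.png')[190:290,110:200];cv2.imwrite('pics/c20.png',cv2.resize(im,None,fx=6,fy=6,interpolation=cv2.INTER_CUBIC))
E
```

```text
142 [-0.0052 -0.0046 -0.0031  0.    ] [0.48  0.287 0.116]
```

View pics/c20.png

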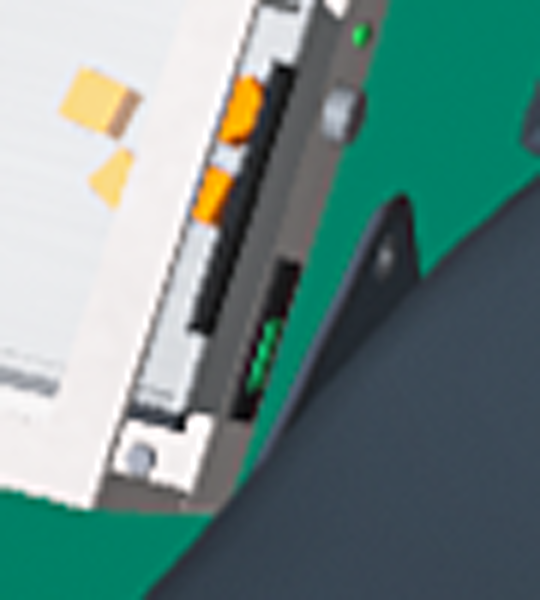

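```bash

python3 -m creep '{"claw":[0,0,0,0],"dp":[[-1.2,0.9,3.5],[-2.4,1.7,7],[-3.2,2.3,9.5],[-3.2,2.3,9.5]],"roll":[0,0,0,0]}' 40 
python3 - <<'E'
from door import *
s,R=st()
for p,o in((1.57,.05),(1.57,.012),(1.4,.008),(1.2,.008),(1.0,.008),(.8,.008),(.6,.008)):print(p,P(p,.19,o).round(3),(R.T@(P(p,.19,o)-s["tcp_pos"])*100).round(1))
E
```

```text
t: 46.35
tcp_pos: [0.6251, 0.0561, 0.1406]
tool_rot: [0.98, 0.02, 0.165, -0.114]
force: [-0.1, -0.3, -0.5]
finger_gap: 0.003
t 46.35 tcp [0.6251 0.0561 0.1406] x [0.945 0.002 0.327] y [ 0.077 -0.973 -0.217] z [ 0.318  0.23  -0.92 ] F [-0.1 -0.3 -0.5] gap 0.003 q [-0.223  0.607  1.767  0.578  0.57   0.846]
1.57 [0.626 0.056 0.142] [ 0.1  0.  -0.1]
1.57 [0.589 0.065 0.142] [-3.4 -1.2 -1.1]
1.4 [0.553 0.072 0.142] [-6.8 -2.1 -2.1]
1.2 [0.517 0.085 0.142] [-10.2  -3.7  -2.9]
1.0 [0.484 0.106 0.142] [-13.2  -5.9  -3.5]
0.8 [0.457 0.132 0.142] [-15.9  -8.7  -3.7]
0.6 [0.434 0.163 0.142] [-18.  -11.9  -3.7]
```

```bash

python3 -m creep '{"claw":[0,0,0,0,0,0,0,0,0],"dp":[[-1.7,-0.6,-0.5],[-3.4,-1.2,-1.1],[-5.1,-1.6,-1.6],[-6.8,-2.1,-2.1],[-8.5,-2.9,-2.5],[-10.2,-3.7,-2.9],[-11.7,-4.8,-3.2],[-13.2,-5.9,-3.5],[-13.2,-5.9,-3.5]],"roll":[0,0,0,0,0,0,0,0,0]}' 40 
python3 - <<'E'
from door import *
s,R=st()
snap('side','s21.png')
for p,o in((.8,.008),(.6,.008),(.4,.008),(.3,.008),(.2,.008),(.12,.008)):print(p,P(p,.19,o).round(3),(R.T@(P(p,.19,o)-s["tcp_pos"])*100).round(1))
E
```

```text
t: 47.25
tcp_pos: [0.4861, 0.1061, 0.1467]
tool_rot: [0.979, 0.021, 0.169, -0.114]
force: [0.5, -1.4, 0.5]
finger_gap: -0.001
t 47.25 tcp [0.4861 0.1061 0.1467] x [0.942 0.003 0.336] y [ 0.08  -0.973 -0.215] z [ 0.326  0.23  -0.917] F [ 0.5 -1.4  0.5] gap -0.001 q [-0.176  0.484  2.105  0.863  0.382  0.568]
0.8 [0.457 0.132 0.142] [-2.9 -2.7  0.1]
0.6 [0.434 0.163 0.142] [-5.  -5.9  0.1]
0.4 [0.419 0.199 0.142] [-6.4 -9.4  0.4]
0.3 [0.414 0.217 0.142] [ -6.9 -11.3   0.6]
0.2 [0.411 0.236 0.142] [ -7.2 -13.2   1. ]
0.12 [0.41  0.251 0.142] [ -7.3 -14.7   1.3]
```

View pics/s21.png

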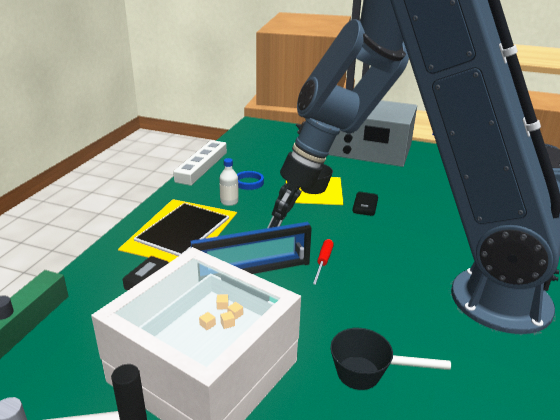

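```bash

python3 -m creep '{"claw":[0,0,0,0,0,0,0,0,0],"dp":[[-1.5,-1.2,0],[-2.9,-2.7,0.1],[-4,-4.3,0.1],[-5,-5.9,0.1],[-5.7,-7.6,0.2],[-6.4,-9.4,0.4],[-6.9,-11.3,0.6],[-7.1,-12.2,0.8],[-7.2,-13,1]],"roll":[0,0,0,0,0,0,0,0,0]}' 40 
python3 - <<'E'
from door import *
s,R=st()
snap('side','s22.png');d=snap('top','t22.png')
for p,o in((.2,.008),(.12,.008),(.06,.008),(0,.008),(0,0)):print(p,P(p,.19,o).round(3),(R.T@(P(p,.19,o)-s["tcp_pos"])*100).round(1))
E
```

```text
t: 48.2
tcp_pos: [0.4157, 0.2342, 0.1411]
tool_rot: [0.978, 0.02, 0.172, -0.113]
force: [0.2, -1.4, 0.5]
finger_gap: -0.001
t 48.2 tcp [0.4157 0.2342 0.1411] x [0.94  0.001 0.34 ] y [ 0.079 -0.974 -0.214] z [ 0.331  0.228 -0.916] F [ 0.2 -1.4  0.5] gap -0.001 q [0.177 0.479 2.187 1.06  0.192 0.687]
0.2 [0.411 0.236 0.142] [-0.4 -0.2 -0.2]
0.12 [0.41  0.251 0.142] [-0.5 -1.7  0.1]
0.06 [0.41  0.263 0.142] [-0.5 -2.9  0.4]
0 [0.41  0.275 0.142] [-0.5 -4.   0.7]
0 [0.412 0.282 0.142] [-0.3 -4.7  0.9]
```

View pics/s22.png

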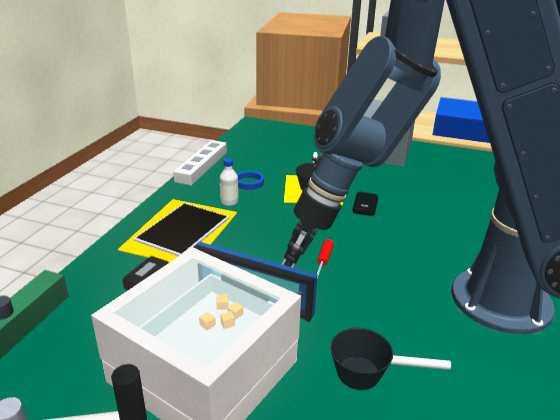

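```bash

python3 -m creep '{"claw":[0,0,0],"dp":[[-0.3,-0.6,0],[-0.4,-1.2,0.1],[-0.5,-1.8,0.2]],"roll":[0,0,0]}' 40 
python3 -m creep '{"claw":[0,0,0],"dp":[[0,-0.4,0.1],[0,-0.8,0.2],[0,-1.0,0.25]],"roll":[0,0,0]}' 40
```

```text
t: 48.6
tcp_pos: [0.4092, 0.2513, 0.141]
tool_rot: [0.979, 0.019, 0.17, -0.113]
force: [0.5, 0.5, 0.5]
finger_gap: -0.001
t: 48.9
tcp_pos: [0.4091, 0.2617, 0.1408]
tool_rot: [0.979, 0.02, 0.17, -0.113]
force: [0.5, -0.1, 0.2]
finger_gap: 0.003
```

```bash

python3 -m creep '{"claw":[0,0,0],"dp":[[0,-0.3,0.05],[0,-0.6,0.1],[0,-0.6,0.1]],"roll":[0,0,0]}' 40
python3 - <<'E'
from door import *
d=snap('top','t23.png');W=d["W"];H=hsv(d)
F=np.array([.4805,.2895]);dd=(W[...,:2]-F)@np.array([.25,.967]); lat=(W[...,:2]-F)@np.array([.967,-.25])
m=(abs(dd)<.08)&(abs(lat)<.13)&(H[...,0]>100)&(H[...,0]<130)&(H[...,1]>100)&(W[...,2]>.14)
for a in np.arange(-.12,.12,.03):
    k=m&(abs(lat-a)<.015)
    if k.sum()>3: print(a.round(2),k.sum(),np.percentile(dd[k],[5,50,95]).round(4))
im=cv2.imread('pics/t23.png')[150:290,90:230];cv2.imwrite('pics/c23.png',cv2.resize(im,None,fx=4,fy=4))
E
```

```text
t: 49.2
tcp_pos: [0.4087, 0.2678, 0.1411]
tool_rot: [0.979, 0.02, 0.17, -0.113]
force: [-0.2, -0.4, -0.2]
finger_gap: 0.001
-0.06 75 [-0.0587 -0.0179 -0.0095]
-0.03 106 [-0.0218 -0.0178 -0.0105]
0.0 103 [-0.0218 -0.0185 -0.0106]
0.03 103 [-0.0222 -0.0189 -0.0107]
0.06 97 [-0.0228 -0.0187 -0.011 ]
0.09 99 [-0.023  -0.0191 -0.0111]
```

View pics/c23.png

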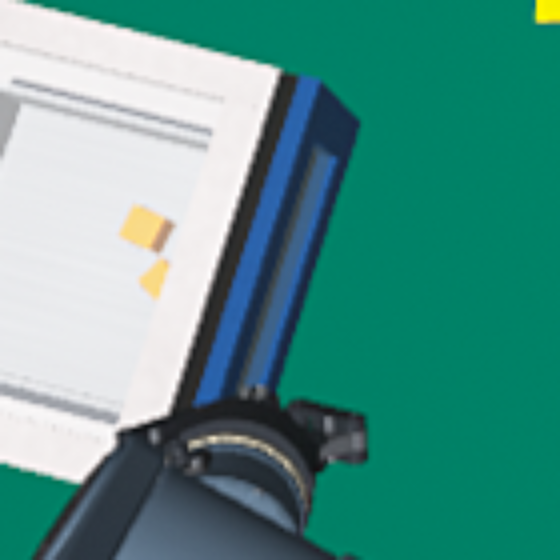

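```bash

python3 -m creep '{"claw":[0,0,0],"dp":[[0,-0.3,0.05],[0,-0.6,0.1],[0,-0.6,0.1]],"roll":[0,0,0]}' 40
python3 -m creep '{"claw":[0,0],"dp":[[0,-0.3,0.05],[0,-0.4,0.1]],"roll":[0,0]}' 40
```

```text
t: 49.55
tcp_pos: [0.4086, 0.2696, 0.141]
tool_rot: [0.979, 0.017, 0.172, -0.109]
force: [-1.0, -20.2, 2.9]
finger_gap: -0.003
t: 49.75
tcp_pos: [0.4086, 0.2704, 0.1409]
tool_rot: [0.979, 0.016, 0.174, -0.106]
force: [-3.7, -43.8, 13.4]
finger_gap: -0.003
```

```bash

python3 -m creep '{"claw":[0,0,0,0,0,0,0,0],"dp":[[0,0.6,-0.1],[0,1.5,-0.3],[0,4,-0.9],[0,8,-2],[0,12,-5],[0,14,-9],[0,14,-13],[0,14,-14]],"roll":[0,0,0,0,0,0,0,0]}' 40
python3 - <<'E'
from door import *
d=snap('top','t24.png');snap('side','s24.png');W=d["W"];H=hsv(d)
F=np.array([.4805,.2895]);dd=(W[...,:2]-F)@np.array([.25,.967]); lat=(W[...,:2]-F)@np.array([.967,-.25])
m=(abs(dd)<.08)&(abs(lat)<.13)&(H[...,0]>100)&(H[...,0]<130)&(H[...,1]>100)&(W[...,2]>.14)
for a in np.arange(-.12,.12,.03):
    k=m&(abs(lat-a)<.015)
    if k.sum()>3: print(a.round(2),k.sum(),np.percentile(dd[k],[5,50,95]).round(4))
st()
E
```

```text
t: 50.55
tcp_pos: [0.3731, 0.1077, 0.2424]
tool_rot: [0.979, 0.019, 0.172, -0.111]
force: [0.0, -0.0, 0.8]
finger_gap: -0.001
-0.12 66 [-0.0211 -0.017  -0.0099]
-0.09 113 [-0.0211 -0.0175 -0.0099]
-0.06 107 [-0.0214 -0.0178 -0.01  ]
-0.03 105 [-0.0217 -0.0177 -0.0106]
0.0 106 [-0.0219 -0.0184 -0.0104]
0.03 105 [-0.0228 -0.019  -0.0107]
0.06 98 [-0.0226 -0.0186 -0.0113]
0.09 101 [-0.023  -0.0192 -0.0113]
t 50.65 tcp [0.3737 0.1088 0.2415] x [ 0.94  -0.001  0.342] y [ 0.076 -0.974 -0.213] z [ 0.334  0.226 -0.915] F [ 0.1  0.3 -0.7] gap -0.0 q [-0.238  0.126  2.252  0.598  0.558  0.814]
```

View pics/s24.png

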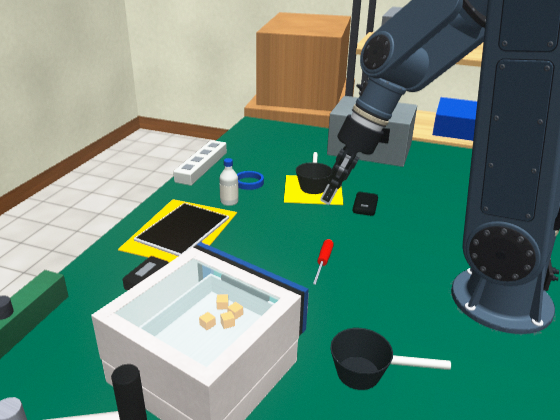

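View pics/t24.png

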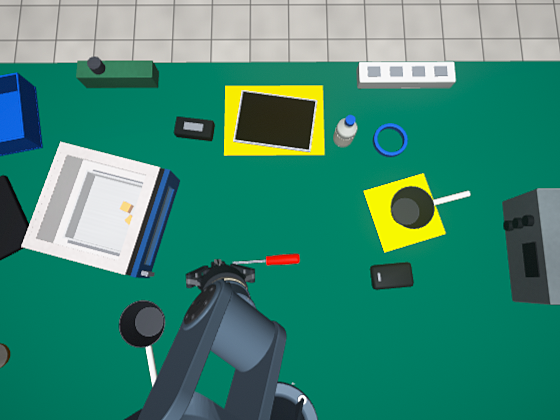

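```bash
python3 - <<'E'
from h import *
s,R=st()
from station import workorder
print(workorder.sign_off())
E
```

```text
t 50.65 tcp [0.3737 0.1088 0.2415] x [ 0.94  -0.001  0.342] y [ 0.076 -0.974 -0.213] z [ 0.334  0.226 -0.915] F [ 0.1  0.3 -0.7] gap -0.0 q [-0.238  0.126  2.252  0.598  0.558  0.814]
the job is handed in; nothing more can be done
None
```

The job is done and handed in at about 50.7 s. I tipped all four relays into the tray, stood the empty cup on the yellow pad, pushed the tray home and then pushed the door shut.

**Method:**
- The moves only allow shifts and a roll about the tool's axis, so I pushed against the arm's reach limits to tilt the tool, then rolled the held cup to tip it.
- At that tilt, placing the cup on the pad would have brought the forearm too close to the grey instrument. I set the empty cup down on the bench near where it started and reduced the tilt. Then I gripped the handle again and placed it on the pad.

**Last checks:**
- **Relays:** all four are visible inside the cabinet through its clear roof.
- **Cup:** it stands upright on the pad, with the gripper clear of it.
- **Tray:** its lip stood about 5 mm proud of the opening (6 mm is nominal when home), and it stopped firmly at about 17 N.
- **Door:** it lies parallel to the cabinet front, to within about 0.01 rad, and stayed so after I backed the arm off. I felt no separate click in the force readings.
- **Bystanders:** none looks moved, judged by eye from the pictures.

**One reading to note:** while pressing the door onto its seat, the wrist force peaked at about 46 N. The fingertips should have been the only contact, and this is well below the 120 N wrist limit. It is more than the 40 N allowed for the arm or gripper body, though, so it would count as a failure if the body was touching too.

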